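# Lock the ball-half cup into the cam lock press

## Robot

A 6-joint arm with a two-finger parallel gripper is mounted at the origin on the work surface. World frame = base frame: x ahead of the robot, y to its left, z up, the work surface at z = 0. Lengths are in m, angles in rad, forces in N, time in s.
With the tool pointing down it reaches from about 0.3 to 0.875 m from the base axis. Payload 6.4 kg.
Tool frame: the origin (TCP) lies midway between the tips of the shut fingers; the grasp point (between the pads) lies 19 mm behind it (ctrl.pinch_z is the distance from the TCP to the grasp point, in m); z points along the fingers, y is the line along which they close (so a half turn about z gives the same grasp; the last joint's range is limited). The gripper opens to 85 mm and grips with 20 to 120 N. Pads are 22 mm wide; open, the fingers measure 114 mm over their backs; the gripper's body (76 mm by 85 mm) begins 54 mm behind the grasp point. The pads swing forward as they close: fully open they stand 13 mm farther back than shut.
Start: joints at [-0.206, 0.181, 1.607, -0, 1.354, -0.206], TCP at [0.575, 0, 0.231] pointing down, gripper open.
Joint ranges: [-2.99, 2.99], [-0.89, 2.07], [0.3, 2.58], [-1.14, 4.28], [0, 2.63], [-3.12, 3.12]. Speed limits (rad/s): [2.57, 2.57, 3.01, 3.14, 3.14, 3.14].

## Interface

Orientations are given as a unit quaternion [w, x, y, z].
In Python, from bench import ctrl gives the robot as it stands.
- The arm moves only by the tool apply_moves, never from a script. Its argument "moves" is a list of rows, each an object with "jaw": the opening, from 0 (shut) to 1 (fully open); "offset": the shift along the tool's x, y, z in mm, a list of three; "rot": the turn, a rotation vector about the tool's x, y, z in degrees, a list of three. In form: [{"jaw": jaw, "offset": [dx, dy, dz], "rot": [ax, ay, az]}, ...]. A call has exactly 5 rows; each row shifts and turns the commanded pose from where the row before left it, along the tool's axes as they then stand; what a row does not reach is not made up. A row lasts 1/8 s, in which the tool goes at most 62.5 mm and 10.7 degrees, less where a joint would pass 70% of its speed; a pose out of reach is approached as far as the arm can. A call is refused whole if a number of a shift passes 62.5 or a number of a turn 10.7, either way. A call with a gripper value outside its range is refused whole. The fingers move at their own pace and stop on an object; the grip force is fixed at half the most. Time passes only in rows, so rows that do not move let the fingers close, or fill a call up. It gives the time, the measured TCP pose, the force, the opening and the grip force at its end, in the units of the state.
- ctrl.get_obs(): the state, without advancing time (a new reading comes with each control period).
- ctrl.camera(name): name is "scene" or "side" or "wrist"; returns (picture, depth): 384x512x3 uint8, red, green, blue; 384x512 float32, m along the optical axis (not along the pixel's ray), 0 where there is no reading.
- ctrl.camera_params(name): a dict with "K" (3x3 intrinsics, pixels), "dist" ([k1, k2, p1, p2, k3] as OpenCV has them; the pictures are not rectified), "cam_to_world" (4x4, takes a point from camera to world coordinates); the wrist camera has in their place "mount" (4x4, takes a point from camera to tool coordinates, whose origin is the TCP and whose axes are the flange's). Camera axes: x right, y down, z forward; pixel columns grow to the right and rows downward; lengths in m; the calibration is good to about 2 mm. A picture is of the moment at which its call begins: read the wrist's pose just before it. camera_params takes no time and is no camera call.
- ctrl.hand_in(): hands the job in; it is judged then, once.
Trained networks look in the newest picture that a camera, given by its name, has taken for a name from the list of things; names that differ only in an ending like _2 or _b are one class to them, and where a whole thing is asked for, a point or a joint stands for the part that bears it (a point fixed in the world has none). Each returns a list of dicts, best first, with "score" (0 to 1); they miss things now and then, are a little off and sometimes report something else, mostly with a low value. They report only what shows in the picture. A call takes as long as a camera call.
- ctrl.outline_of(camera, target): "region" (384x512 bool, what is visible of it) and "position" ([column, row] in pixels, amid what is visible of it).
The state is a dict: "time_s": time; "q": joint angles; "dq": joint speeds; "joint_efforts": joint torques, N m; "eef_pos": TCP position; "eef_rot": TCP orientation; "wrist_force": force on the tool from outside, world axes, zero at the start; "torque": the same for the moment, N m; "opening": opening from 0.0 (shut) to 1.0 (fully open); "grasp_force": force on a finger pad.
Only numpy, scipy, OpenCV 4.12 (cv2) and the standard library are available. Lean on these libraries where they do the work, as an engineer would, in place of code of your own. Each camera call takes 0.05 s, during which the arm holds its last target. There are 200 camera calls.

## Task

Pick up the lever cup that carries the ball half, push it gently up into the collar of the green cam lock press with its lever at the white mark, and, keeping it pressed up against the sprung pad, turn the lever anticlockwise (seen from above) to the red mark without driving it hard into its end stop. Let it down so that the lugs drop into their pockets and the cup hangs locked by itself, then let go. Do not force the cup against the press, and leave the other things on the bench where they lie.

Things in the scene. Friction and masses are not known exactly. Their poses are not given: they have to be found in the camera images.
- lever (a point): Centre of the lever grip of the loose lever cup, to be grasped: a dark wooden bar 70 long along x, 18 wide, 30 high, its centre 38 above the cup's underside. Axes of the cup: z up, x from the lever to the cup, whose vertical axis lies at x = +130. A thin steel neck joins them, staying under 22 above the underside near the cup. Grip firmly: the pad's push can tip the cup in the grip.
- face (a point): Centre of the top of the same cup, on its axis: the flat cut face (cork with red leather rim, 71 across) of the ball half it carries, 55 above the cup's underside. Same axes as the lever.
- cup: The whole loose lever cup (80 diameter, aluminium, about 250 g), standing on the bench; origin at the centre of its underside, axes as the lever. Three brass lugs stick out to a radius of 49, 12 wide, their undersides 43 above the cup's underside: one on the lever's side, the others 120 degrees either way.
- press: Fixed green two-post cam lock press, 270 high; origin on the bench under the collar's axis; z up, -x its open front, posts at +x. A steel collar (116 outside diameter, 52 high) hangs mouth down from its beam. Bore 86, and 104 above the ledges where the lugs turn: about 3 side play all round. The lugs enter by three slots open at the mouth.
- mouth (a point): NOMINAL centre of the collar's mouth, 150 over the bench; axes of the press. The true mouth is up to 12 higher or lower (collar screwed up or down, different each time; sideways it is true): find height by feel. In the collar, 15 above the true mouth, hangs a sprung pad, 60 across: it yields at 2.5 N, gives 18 at about 0.3 N per mm more, then stops hard.
- entry (a point): Point 130 from the collar's axis, at nominal mouth height, towards the white mark: with the lever in this direction (0.15 rad play) the lugs pass up the slots. Then lift until the pad has been pushed up 7.5 to 10 (below 6.5 the lugs hit a hump, above 11 the channel's roof) and turn anticlockwise at that height. Axes of the press.
- lock (a point): Point 130 from the collar's axis, at nominal mouth height, towards the red mark, 0.845 rad anticlockwise from entry: the lever's direction when the lugs are mid-pocket; a solid stop lies 0.1 rad past it. The pockets lie 3.5 below the hump, so on letting down the cup drops and locks, pad still pushed up 3. Turning takes 1 to 3 N at the lever. Axes of the press.
- gauge_mid (a point): Copper ring gauge, 80 diameter, 12 high, lying on the bench; its centre. Bystander.
- mallet_mid (a point): Black rubber mallet lying on the bench; centre of its head (54 diameter, 90 long along y); handle 220 long to -x. Bystander.
- crease_stick_mid (a point): White bone crease stick, 150 x 22 x 8, lying on the bench; its centre. Bystander.
- cork1_mid (a point): Cork core, 57 diameter, 50 high, standing on the bench; its centre. Bystander.
- cork2_mid (a point): Second cork core, the same size; its centre. Bystander.
- wax_jar_mid (a point): Amber wax jar, 70 diameter, 60 high; its centre. Bystander.

How it is judged:
By the outcome, as a careful person would: the job done as asked, in the order asked, and still so for the second after the job is handed in, with the robot touching nothing.
It also fails if it takes over 61 s, if anything falls off the work surface, if the arm or the gripper's body presses on something with over 40 N, if the wrist force passes 120 N, or if a joint passes its speed limit or range.

## Working session

There is one attempt and no reset: what is moved stays moved. The work goes in short steps, Python scripts to look and compute and a tool call to move; the robot and the scene stay as the last step left them, time stands still between calls to the robot, and variables do not carry over. Pictures are saved under pics/ and viewed, at most 10 in all, crops included, and the job is handed in when it is done.

Besides the shell and the picture viewer there is one more tool, called as a command line: name --argument value ..., lists and objects as JSON in quotes. apply_moves: Moves the arm, as the interface text tells. Its arguments: {"type":"object","properties":{"moves":{"type":"array"}},"required":["moves"]}

```bash
mkdir -p pics; ls
cat > h.py <<'E'
import numpy as np, cv2
from bench import ctrl
from scipy.spatial.transform import Rotation as R
def pose():
    o=ctrl.get_obs(); q=o["eef_rot"]; T=np.eye(4); T[:3,:3]=R.from_quat([q[1],q[2],q[3],q[0]]).as_matrix(); T[:3,3]=o["eef_pos"]; return T
def cloud(name):
    T=pose(); img,d=ctrl.camera(name); p=ctrl.camera_params(name)
    M=p["cam_to_world"] if "cam_to_world" in p else T@np.array(p["mount"])
    M=np.array(M); h,w=d.shape
    u,v=np.meshgrid(np.arange(w),np.arange(h))
    n=cv2.undistortPoints(np.stack([u,v],-1).reshape(-1,1,2).astype(np.float64),np.array(p["K"]),np.array(p["dist"])).reshape(h,w,2)
    P=np.dstack([n[...,0]*d,n[...,1]*d,d])@M[:3,:3].T+M[:3,3]
    P[d==0]=np.nan
    return img,P
def save(img,n): cv2.imwrite(f"pics/{n}.png",img[...,::-1])
E
python3 - <<'E'
from h import *
ims=[]
for c in ["scene","side"]:
    img,P=cloud(c); np.savez(f"/tmp/{c}.npz",img=img,P=P); save(img,c+"1")
    for t in ["cup","lever","face","press","mouth","entry","lock"]:
        r=ctrl.outline_of(c,t)
        for x in r[:2]:
            m=x["region"]; print(c,t,round(x["score"],2),np.round(x["position"]),m.sum(),np.round(np.nanmedian(P[m],0),3),np.round(np.nanmin(P[m],0),3),np.round(np.nanmax(P[m],0),3))
print(ctrl.get_obs()["time_s"],ctrl.pinch_z)
E
```

```text
pics
scene cup 0.65 [144. 198.] 826 [ 0.565 -0.327  0.05 ] [ 0.352 -0.401 -0.003] [ 0.592 -0.279  0.06 ]
scene lever 0.86 [146. 205.] 781 [ 0.568 -0.326  0.05 ] [ 0.402 -0.378 -0.   ] [ 0.592 -0.28   0.06 ]
scene face 0.93 [147. 200.] 761 [ 0.567 -0.325  0.05 ] [ 0.406 -0.376 -0.001] [ 0.592 -0.282  0.06 ]
scene press 0.87 [234. 209.] 9010 [ 0.675 -0.053  0.014] [ 0.2   -0.266 -0.005] [0.77  0.093 0.271]
scene press 0.75 [125. 251.] 395 [ 0.749 -0.329  0.039] [ 0.718 -0.357  0.006] [ 0.764 -0.306  0.051]
scene mouth 0.7 [236. 210.] 8948 [ 0.675 -0.053  0.014] [ 0.221 -0.219 -0.004] [0.77  0.087 0.271]
scene entry 0.69 [231. 209.] 8898 [ 0.675 -0.053  0.014] [ 0.257 -0.257 -0.005] [0.77  0.087 0.271]
scene entry 0.41 [145. 200.] 831 [ 0.566 -0.327  0.049] [ 0.397 -0.387 -0.003] [ 0.592 -0.279  0.06 ]
scene lock 0.77 [236. 211.] 8955 [ 0.676 -0.054  0.014] [ 0.251 -0.228 -0.003] [0.77  0.087 0.271]
side cup 0.57 [280. 306.] 1641 [ 0.528 -0.354  0.052] [ 0.39  -0.386 -0.001] [ 0.609 -0.248  0.06 ]
side cup 0.5 [185. 146.] 304 [0.488 0.474 0.039] [0.456 0.459 0.001] [0.525 0.521 0.065]
side lever 0.89 [280. 306.] 1705 [ 0.527 -0.354  0.052] [ 0.391 -0.386 -0.004] [ 0.605 -0.248  0.06 ]
side face 0.93 [280. 307.] 1634 [ 0.529 -0.353  0.052] [ 0.391 -0.386 -0.002] [ 0.611 -0.241  0.06 ]
side press 0.87 [274. 209.] 7668 [ 0.633 -0.084  0.016] [ 0.501 -0.193 -0.001] [0.83  0.399 0.29 ]
side mouth 0.94 [274. 211.] 7669 [ 0.633 -0.084  0.016] [ 0.501 -0.193 -0.002] [0.904 0.324 0.273]
side entry 0.68 [275. 212.] 7830 [ 0.634 -0.084  0.016] [ 0.501 -0.193 -0.002] [0.908 0.408 0.294]
side lock 0.71 [275. 213.] 7669 [ 0.634 -0.084  0.016] [ 0.501 -0.193 -0.001] [0.851 0.398 0.29 ]
0.8 0.0187
```

Run:
```python
import cv2,numpy as np
a=cv2.imread("pics/scene1.png");b=cv2.imread("pics/side1.png")
cv2.imwrite("pics/a.png",cv2.resize(a[100:350,100:400],(720,600),interpolation=cv2.INTER_CUBIC))
cv2.imwrite("pics/b.png",cv2.resize(b[90:370,150:430],(600,600),interpolation=cv2.INTER_CUBIC))
```

```text
(no output)
```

View pics/a.png

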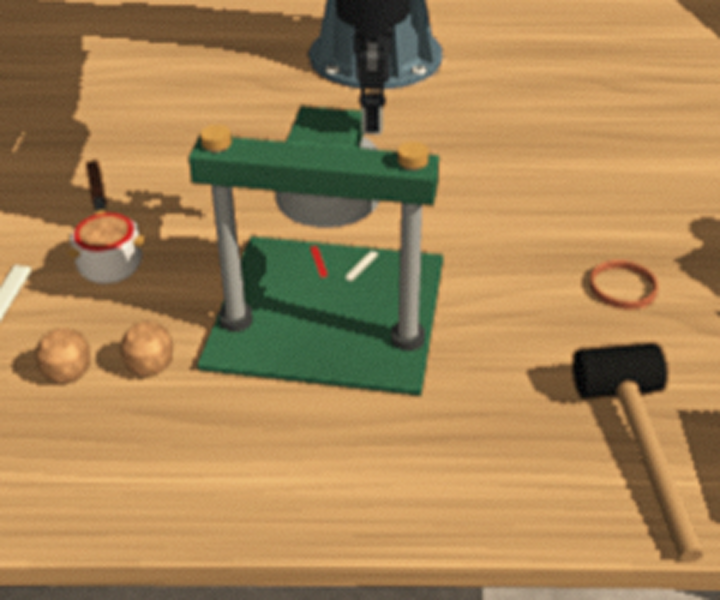

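View pics/b.png

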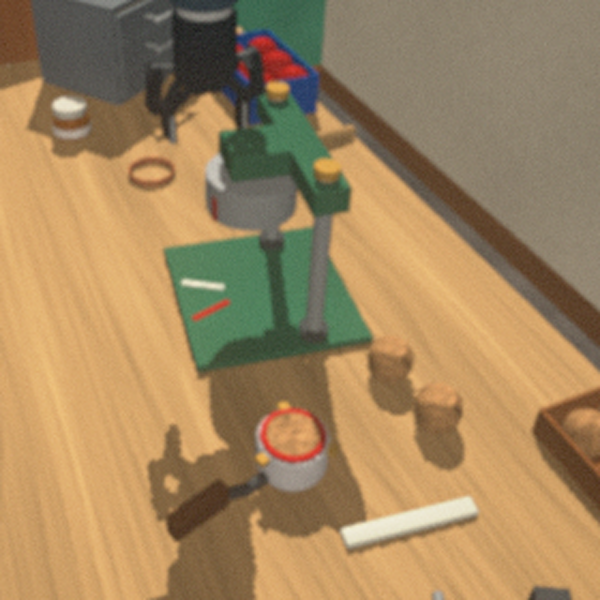

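The scene picture shows the cup (crop ~105,245) with its lever pointing back to the robot, and the press in the middle with the collar hanging from the beam. The white mark (362,265) and red mark (319,262) are on its base plate. The side picture shows the lever at (200,510) and the marks at (203,285) and (211,310).

```bash
cat > m.py <<'E'
from h import *
from scipy.optimize import least_squares
D={c:np.load(f"/tmp/{c}.npz") for c in ["scene","side"]}
def pca(Q):
    c=Q.mean(0); w,v=np.linalg.eigh(np.cov((Q-c).T)); return c,v[:,-1],np.sqrt(w)
for c in D:
    img,P=D[c]["img"],D[c]["P"]; h=cv2.cvtColor(img,cv2.COLOR_RGB2HSV).astype(int); H,S,V=h[...,0],h[...,1],h[...,2]
    x,y,z=P[...,0],P[...,1],P[...,2]
    box=lambda a,b,cc,d,e,f:(x>a)&(x<b)&(y>cc)&(y<d)&(z>e)&(z<f)
    print(c)
    m=box(.3,.7,-.5,-.2,.049,.064); Q=P[m]; # face top + lever top
    red=m&((H<6)|(H>172))&(S>140)&(V>80)
    q=P[red]
    if len(q)>8:
        f=least_squares(lambda p:np.hypot(q[:,0]-p[0],q[:,1]-p[1])-p[2],[q[:,0].mean(),q[:,1].mean(),.033]); print(" rim",f.x,len(q),q[:,2].mean(),np.abs(f.fun).mean())
        cen=f.x[:2]
    fm=m&(np.hypot(x-cen[0],y-cen[1])<.042); print(" face centroid",np.nanmean(P[fm],0),fm.sum(), "bbox mid",(P[fm].min(0)+P[fm].max(0))/2)
    lm=box(.3,.7,-.5,-.2,.045,.062)&(np.hypot(x-cen[0],y-cen[1])>.07)
    if lm.sum()>5:
        a,d,w=pca(P[lm][:,:2]); print(" lever top",a,P[lm][:,2].mean(),lm.sum(),"axis yaw",np.arctan2(d[1],d[0]),"to cup yaw",np.arctan2(*(cen-a)[::-1]),np.linalg.norm(cen-a),P[lm].min(0),P[lm].max(0))
    # collar: steel points
    cm=box(.4,.8,-.2,.1,.135,.20)&(S<70); q=P[cm]
    if len(q)>20:
        f=least_squares(lambda p:np.hypot(q[:,0]-p[0],q[:,1]-p[1])-.058,[q[:,0].mean()+.0,q[:,1].mean()],loss="soft_l1",f_scale=.003); print(" collar",f.x,len(q),np.abs(f.fun).mean(),q.min(0),q.max(0))
    pl=box(.4,.85,-.25,.15,.005,.025)
    wm=pl&(S<90)&(V>130); rm=pl&((H<8)|(H>170))&(S>120)&(V>90)
    for n,k in (("white",wm),("red",rm)):
        k=cv2.morphologyEx(k.astype(np.uint8),cv2.MORPH_OPEN,np.ones((2,2))).astype(bool)
        if k.sum()>5: a,d,w=pca(P[k][:,:2]); print(" ",n,a,"yaw",np.arctan2(d[1],d[0]),k.sum(),w)
    g=(H>50)&(H<90)&(S>90)
    k=pl&g
    r=cv2.minAreaRect((P[k][:,:2]*1000).astype(np.float32)); print(" plate",r,np.nanmedian(z[k]))
    k=box(.4,.9,-.3,.2,.26,.28)&g
    r=cv2.minAreaRect((P[k][:,:2]*1000).astype(np.float32)); print(" beamtop",r,k.sum())
E
python3 m.py
```

```text
scene
 rim [ 0.55065791 -0.32697823  0.03314299] 78 0.053992128972372266 0.0017357594129186545
 face centroid [ 0.5545798  -0.32523617  0.05398068] 354 bbox mid [ 0.55106092 -0.32469787  0.0542602 ]
 lever top [ 0.43172402 -0.36411209] 0.05090309863672587 81 axis yaw -2.8362369355171944 to cup yaw 0.3026322280541542 0.12459612100190802 [ 0.39169935 -0.38297219  0.04520666] [ 0.46505733 -0.3479634   0.05483732]
 collar [ 0.71878091 -0.04052058] 722 0.02548114021689071 [ 0.63545037 -0.16482895  0.13505787] [0.70591265 0.05072885 0.19978601]
  white [nan nan] yaw nan 69 [nan nan]
  red [ 0.56053193 -0.06375925] yaw -2.878083272977352 36 [0.00254778 0.01663491]
 plate ((637.9915771484375, -52.63063049316406), (246.0619659423828, 234.6981964111328), 81.55355834960938) 0.010884681688205111
 beamtop ((0.0, 0.0), (0.0, 0.0), 0.0) 0
side
 rim [ 0.54873965 -0.32761045  0.03271099] 128 0.05551167958575632 0.001306541563904673
 face centroid [ 0.54695054 -0.33213192  0.05512997] 763 bbox mid [ 0.54853396 -0.32769342  0.05459228]
 lever top [ 0.42670906 -0.36890941] 0.05191249906318697 288 axis yaw -2.767413211655673 to cup yaw 0.3263316162740516 0.1288296109184943 [ 0.39003044 -0.38499764  0.04506076] [ 0.69970223 -0.24535938  0.05632561]
 collar [ 0.59737665 -0.15217052] 603 0.010023961559206507 [ 0.55870869 -0.16975615  0.13513625] [ 0.66962136 -0.03217274  0.19992036]
  white [nan nan] yaw nan 289 [nan nan]
  red [nan nan] yaw nan 33 [nan nan]
 plate ((632.0155029296875, -54.554290771484375), (235.05850219726562, 219.59820556640625), 80.66425323486328) 0.013976453577661307
 beamtop ((0.0, 0.0), (0.0, 0.0), 0.0) 0
```

```bash
cat > m2.py <<'E'
from m import *
print("=====")
B={"scene":dict(col=(212,262,178,196),w=(243,260,203,219),r=(227,239,201,217)),"side":dict(col=(240,294,160,198),w=(232,258,216,228),r=(237,260,226,242))}
allc=[]
for c in D:
    img,P=D[c]["img"],D[c]["P"]; h=cv2.cvtColor(img,cv2.COLOR_RGB2HSV).astype(int); H,S,V=h[...,0],h[...,1],h[...,2]
    fin=np.isfinite(P).all(-1)
    def win(b): m=np.zeros(H.shape,bool); m[b[2]:b[3],b[0]:b[1]]=1; return m&fin
    k=win(B[c]["col"])&(S<80)&(P[...,2]>.13)&(P[...,2]<.22); q=P[k]
    f=least_squares(lambda p:np.hypot(q[:,0]-p[0],q[:,1]-p[1])-.058,[.60,-.055],loss="soft_l1",f_scale=.002)
    k2=np.abs(f.fun)<.004; print(c,"collar",f.x,len(q),k2.sum(),"z",np.percentile(q[k2][:,2],[2,98]))
    for n in "wr":
        k=win(B[c][n])&(P[...,2]<.03)
        k&=((S<90)&(V>120)) if n=="w" else (((H<10)|(H>168))&(S>110))
        q=P[k]; a,d,w=pca(q[:,:2]); print(" ",n,len(q),a,q[:,2].mean(),"yaw",np.arctan2(d[1],d[0]),w, "from collar yaw",np.arctan2(*(a-f.x)[::-1]),np.hypot(*(a-f.x)))
    # beam top + knobs
    g=fin&(H>50)&(H<95)&(S>80)&(P[...,2]>.225)&(P[...,2]<.3)&(np.abs(P[...,0]-.65)<.15)&(np.abs(P[...,1]+.05)<.2)
    q=P[g]; print("  green high",len(q),np.percentile(q,[1,99],axis=0).round(3)); r=cv2.minAreaRect((q[q[:,2]>.25][:,:2]*1000).astype(np.float32)); print("  ",r)
    kn=fin&(H>10)&(H<28)&(S>120)&(P[...,2]>.25)&(np.abs(P[...,0]-.65)<.2)&(np.abs(P[...,1]+.05)<.25)
    n,l,s,ce=cv2.connectedComponentsWithStats(kn.astype(np.uint8)); 
    for i in range(1,n):
        if s[i,4]>15: print("  knob",P[l==i].mean(0),s[i,4])
E
python3 m2.py | sed '1,/=====/d'
```

```text
scene collar [ 0.61655457 -0.04964075] 449 435 z [0.15901459 0.19703407]
  w 74 [ 0.56205199 -0.01364138] 0.011235810873646368 yaw 2.5995415161577027 [0.00441976 0.01949686] from collar yaw 2.5578661064805654 0.0653183354801835
  r 39 [ 0.55595588 -0.06712208] 0.011977466334720254 yaw -2.8805356898878793 [0.0026251  0.01607478] from collar yaw -2.8607405063345275 0.06306978723386944
  green high 2059 [[ 0.597 -0.177  0.226]
 [ 0.716  0.061  0.254]]
   ((646.5238647460938, -51.777496337890625), (244.47348022460938, 114.2525634765625), 81.10372161865234)
  knob [ 0.6659186  -0.15614673  0.26398553] 123
  knob [0.69614848 0.04041095 0.26456949] 126
side collar [ 0.61870354 -0.04752009] 960 690 z [0.16158138 0.21248613]
  w 267 [ 0.56031201 -0.00866007] 0.014094067954632234 yaw 2.7368699926632467 [0.01563734 0.02128243] from collar yaw 2.5543927400158553 0.07014037656621387
  r 48 [ 0.55307333 -0.06746027] 0.014581649020731892 yaw -2.8825780789600155 [0.00320806 0.01660237] from collar yaw -2.846629349147514 0.06859253710355233
  green high 644 [[ 0.588 -0.181  0.236]
 [ 0.707  0.045  0.256]]
   ((637.9891967773438, -59.12638854980469), (233.09866333007812, 112.5552749633789), 79.40079498291016)
  knob [0.68791332 0.0358241  0.26731587] 63
  knob [ 0.65957675 -0.16083946  0.26758946] 113
```

```bash
cat >> h.py <<'E'
def plan(target,yaw,n=1):
    "target TCP xyz (m), desired world yaw of tool x, tool down: prints per-row tool offset (mm) and rz (deg), n equal rows"
    T=pose(); d=T[:3,:3]; y0=np.arctan2(d[1,0],d[0,0]); dy=(yaw-y0+np.pi)%(2*np.pi)-np.pi
    p=np.array(target)-T[:3,3]; s=np.sign(d[2,2])
    print("yaw now",y0,"turn",np.degrees(dy),"world d mm",p*1000)
    for i in range(n):
        y=y0+dy*i/n; c=np.array([[np.cos(y),np.sin(y),0],[np.sin(y),-np.cos(y),0],[0,0,-1]])
        print(np.round(c.T@p/n*1000,1), "rz",round(-np.degrees(dy)/n,2))
E
python3 - <<'E'
from h import *
o=ctrl.get_obs(); print(pose().round(3)); print(o["wrist_force"],o["torque"],o["opening"]); print(np.round(ctrl.camera_params("wrist")["mount"],3))
plan([.4355,-.3640,.12],.31,8)
E
```

```text
[[-0.     1.     0.     0.575]
 [ 1.     0.     0.     0.   ]
 [ 0.     0.    -1.     0.231]
 [ 0.     0.     0.     1.   ]]
[-0.10997823  0.58900776 -0.08406925] [ 0.00021299  0.02610055 -0.00789922] 1.0012066757937264
[[ 0.    -0.965 -0.26   0.066]
 [ 1.     0.    -0.     0.   ]
 [ 0.    -0.26   0.965 -0.142]
 [ 0.     0.     0.     1.   ]]
yaw now 1.5708008867538148 turn -72.23856961734525 world d mm [-139.51968364 -364.027459   -111.31542966]
[-45.5 -17.4  13.9] rz 9.03
[-47.7 -10.1  13.9] rz 9.03
[-48.7  -2.5  13.9] rz 9.03
[-48.5   5.2  13.9] rz 9.03
[-47.   12.7  13.9] rz 9.03
[-44.5  20.   13.9] rz 9.03
[-40.8  26.7  13.9] rz 9.03
[-36.1  32.8  13.9] rz 9.03
```

apply_moves --moves '[{"jaw": 1,"offset": [0,-20,0],"rot": [0,0,-10]},{"jaw": 1,"offset": [3.5,-19.7,0],"rot": [0,0,-10]},{"jaw": 1,"offset": [6.8,-18.8,0],"rot": [0,0,-10]},{"jaw": 1,"offset": [10,-17.3,0],"rot": [0,0,-10]},{"jaw": 1,"offset": [12.9,-15.3,0],"rot": [0,0,-10]}]'

```text
time_s: 1.42
eef_pos: [0.4744, 0.0001, 0.2314]
eef_rot: [0.0, 0.339, 0.941, -0.0]
wrist_force: [0.0, 0.8, 0.4]
opening: 0.999
grasp_force: 0.0
```

Run:
```python
from h import *
print(pose().round(3),ctrl.get_obs()["q"])
plan([.4355,-.3640,.12],.31+np.pi,10)
```

```text
[[-0.77   0.638  0.     0.474]
 [ 0.638  0.77  -0.     0.   ]
 [-0.     0.    -1.     0.231]
 [ 0.     0.     0.     1.   ]] [-2.50785054e-01 -4.99742722e-02  1.85128361e+00 -3.81480993e-05
  1.34006780e+00 -1.12925155e+00]
yaw now 2.4492715415925432 turn 57.42876943430193 world d mm [ -38.89106345 -364.06309484 -111.36305719]
[-20.2 -30.5  11.1] rz -5.74
[-17.1 -32.4  11.1] rz -5.74
[-13.8 -33.9  11.1] rz -5.74
[-10.3 -35.1  11.1] rz -5.74
[ -6.7 -36.   11.1] rz -5.74
[ -3.1 -36.5  11.1] rz -5.74
[  0.6 -36.6  11.1] rz -5.74
[  4.2 -36.4  11.1] rz -5.74
[  7.8 -35.8  11.1] rz -5.74
[ 11.4 -34.8  11.1] rz -5.74
```

apply_moves --moves '[{"jaw": 1,"offset": [-20.2,-30.5,11.1],"rot": [0,0,-5.74]},{"jaw": 1,"offset": [-17.1,-32.4,11.1],"rot": [0,0,-5.74]},{"jaw": 1,"offset": [-13.8,-33.9,11.1],"rot": [0,0,-5.74]},{"jaw": 1,"offset": [-10.3,-35.1,11.1],"rot": [0,0,-5.74]},{"jaw": 1,"offset": [-6.7,-36,11.1],"rot": [0,0,-5.74]}]'

```text
time_s: 2.05
eef_pos: [0.4543, -0.1831, 0.1757]
eef_rot: [0.0, 0.097, 0.995, -0.0]
wrist_force: [0.7, 0.3, -0.3]
opening: 1.0
grasp_force: 0.0
```

apply_moves --moves '[{"jaw": 1,"offset": [-3.1,-36.5,11.1],"rot": [0,0,-5.74]},{"jaw": 1,"offset": [0.6,-36.6,11.1],"rot": [0,0,-5.74]},{"jaw": 1,"offset": [4.2,-36.4,11.1],"rot": [0,0,-5.74]},{"jaw": 1,"offset": [7.8,-35.8,11.1],"rot": [0,0,-5.74]},{"jaw": 1,"offset": [11.4,-34.8,11.1],"rot": [0,0,-5.74]}]'

```text
time_s: 2.68
eef_pos: [0.4338, -0.3651, 0.12]
eef_rot: [0.0, -0.153, 0.988, -0.0]
wrist_force: [0.3, -0.2, 0.5]
opening: 1.0
grasp_force: 0.0
```

Run:
```python
from h import *
img,P=cloud("wrist"); save(img,"w1"); np.savez("/tmp/w1.npz",img=img,P=P)
print(pose().round(4),ctrl.get_obs()["q"])
for t in ["lever","face"]:
    for x in ctrl.outline_of("wrist",t)[:2]:
        m=x["region"]; print(t,round(x["score"],2),x["position"],m.sum(),np.nanmedian(P[m],0))
```

```text
[[-9.527e-01 -3.039e-01 -5.000e-04  4.326e-01]
 [-3.039e-01  9.527e-01 -2.100e-03 -3.690e-01]
 [ 1.100e-03 -1.900e-03 -1.000e+00  1.189e-01]
 [ 0.000e+00  0.000e+00  0.000e+00  1.000e+00]] [-9.13854618e-01  2.91705749e-01  1.71625330e+00 -1.88714580e-03
  1.13227454e+00 -2.79265615e+00]
lever 0.64 [259.7, 280.0] 6719 [ 0.50846509 -0.35295283  0.05070083]
face 0.77 [262.4, 279.9] 6547 [ 0.50868168 -0.35235705  0.05086869]
```

View pics/w1.png

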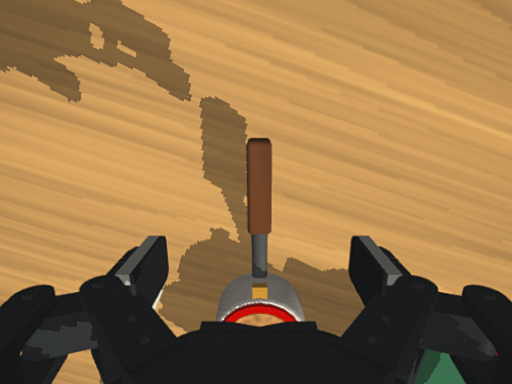

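The picture shows the lever bar between the open fingers, from (258,140) to (260,232). It is nearly parallel to the fingers' plane, with the lug and face rim at (260,290–310).

Run:
```python
from h import *
d=np.load("/tmp/w1.npz"); img,P=d["img"],d["P"]
r=np.zeros(img.shape[:2],bool); r[125:245,235:285]=1
m=r&(P[...,2]>.046)&(P[...,2]<.062); q=P[m]
rc=cv2.minAreaRect((q[:,:2]*1000).astype(np.float32)); print(rc,np.median(q[:,2]),m.sum())
c=q[:,:2].mean(0); w,v=np.linalg.eigh(np.cov((q[:,:2]-c).T)); print(c,np.arctan2(v[1,1],v[0,1]))
o=ctrl.get_obs(); print(o["eef_pos"])
plan([.4355,-.3640,.12],.31+np.pi,1)
```

```text
((425.1027526855469, -367.6004638671875), (69.49726867675781, 17.67793083190918), 18.22428321838379) 0.051912864884889026 2293
[ 0.42335844 -0.36790524] -2.826083475024268
[ 0.43325516 -0.36493604  0.11960594]
yaw now -2.8408030223735707 turn 0.5277152590695275 world d mm [2.24483939 0.93604038 0.39405539]
[-2.4  0.2 -0.4] rz -0.53
```

apply_moves --moves '[{"jaw": 1,"offset": [-1.4,0,25],"rot": [0,0,-1]},{"jaw": 1,"offset": [0,0,25],"rot": [0,0,0]},{"jaw": 1,"offset": [0,0,25],"rot": [0,0,0]},{"jaw": 1,"offset": [0,0,18],"rot": [0,0,0]},{"jaw": 1,"offset": [0,0,7.5],"rot": [0,0,0]}]'

```text
time_s: 3.45
eef_pos: [0.4352, -0.3624, 0.019]
eef_rot: [-0.0, -0.16, 0.987, 0.001]
wrist_force: [0.2, -0.3, 0.3]
opening: 1.001
grasp_force: 0.0
```

apply_moves --moves '[{"jaw": 0,"offset": [0,0,0],"rot": [0,0,0]},{"jaw": 0,"offset": [0,0,0],"rot": [0,0,0]},{"jaw": 0,"offset": [0,0,0],"rot": [0,0,0]},{"jaw": 0,"offset": [0,0,0],"rot": [0,0,0]},{"jaw": 0,"offset": [0,0,0],"rot": [0,0,0]}]'

```text
time_s: 4.08
eef_pos: [0.4355, -0.3638, 0.0204]
eef_rot: [0.0, -0.16, 0.987, -0.0]
wrist_force: [-1.1, -0.3, 3.0]
opening: 0.199
grasp_force: 61.6
```

apply_moves --moves '[{"jaw": 0,"offset": [0,0,-6],"rot": [0,0,0]},{"jaw": 0,"offset": [0,0,-12],"rot": [0,0,0]},{"jaw": 0,"offset": [0,0,-15],"rot": [0,0,0]},{"jaw": 0,"offset": [0,0,-12],"rot": [0,0,0]},{"jaw": 0,"offset": [0,0,-6],"rot": [0,0,0]}]'

```text
time_s: 4.7
eef_pos: [0.4357, -0.3639, 0.0723]
eef_rot: [0.0, -0.16, 0.987, -0.001]
wrist_force: [-0.0, 0.1, -3.1]
opening: 0.196
grasp_force: 60.9
```

Run:
```python
from h import *
o=ctrl.get_obs(); print(o["wrist_force"],o["torque"],o["eef_pos"])
plan([.42,-.10,.072],2.557,10)
```

```text
[-0.00919988  0.10058078 -3.07327212] [-0.14001456  0.28073521 -0.00117796] [ 0.43569439 -0.36388025  0.07225091]
yaw now -2.820423957169501 turn -51.896302601649616 world d mm [-1.56943944e+01  2.63880251e+02 -2.50911339e-01]
[-6.8 25.5  0. ] rz 5.19
[-4.5 26.   0. ] rz 5.19
[-2.1 26.3  0. ] rz 5.19
[ 0.3 26.4  0. ] rz 5.19
[ 2.7 26.3  0. ] rz 5.19
[ 5. 26.  0.] rz 5.19
[ 7.3 25.4  0. ] rz 5.19
[ 9.6 24.6  0. ] rz 5.19
[11.8 23.7  0. ] rz 5.19
[13.9 22.5  0. ] rz 5.19
```

apply_moves --moves '[{"jaw": 0,"offset": [-6.8,25.5,0],"rot": [0,0,5.19]},{"jaw": 0,"offset": [-4.5,26,0],"rot": [0,0,5.19]},{"jaw": 0,"offset": [-2.1,26.3,0],"rot": [0,0,5.19]},{"jaw": 0,"offset": [0.3,26.4,0],"rot": [0,0,5.19]},{"jaw": 0,"offset": [2.7,26.3,0],"rot": [0,0,5.19]}]'

```text
time_s: 5.32
eef_pos: [0.4271, -0.2306, 0.0709]
eef_rot: [-0.0, 0.067, 0.998, 0.0]
wrist_force: [1.4, -0.2, -2.1]
opening: 0.202
grasp_force: 60.8
```

apply_moves --moves '[{"jaw": 0,"offset": [5,26,0],"rot": [0,0,5.19]},{"jaw": 0,"offset": [7.3,25.4,0],"rot": [0,0,5.19]},{"jaw": 0,"offset": [9.6,24.6,0],"rot": [0,0,5.19]},{"jaw": 0,"offset": [11.8,23.7,0],"rot": [0,0,5.19]},{"jaw": 0,"offset": [13.9,22.5,0],"rot": [0,0,5.19]}]'

```text
time_s: 5.95
eef_pos: [0.4193, -0.0986, 0.071]
eef_rot: [-0.0, 0.29, 0.957, 0.0]
wrist_force: [0.5, 1.0, -2.1]
opening: 0.203
grasp_force: 60.8
```

apply_moves --moves '[{"jaw": 0,"offset": [0,0,0],"rot": [0,0,0]},{"jaw": 0,"offset": [0,0,0],"rot": [0,0,0]},{"jaw": 0,"offset": [0,0,0],"rot": [0,0,0]},{"jaw": 0,"offset": [0,0,0],"rot": [0,0,0]},{"jaw": 0,"offset": [0,0,0],"rot": [0,0,0]}]'

```text
time_s: 6.58
eef_pos: [0.4196, -0.1, 0.0708]
eef_rot: [-0.0, 0.288, 0.958, 0.0]
wrist_force: [-0.3, -0.5, -2.8]
opening: 0.197
grasp_force: 60.9
```

```bash
cat > cupm.py <<'E'
from h import *
from scipy.optimize import least_squares
T=pose(); X=T[:3,0]; guess=T[:3,3]-.1195*X; print("TCP",T[:3,3].round(4),"yaw",np.arctan2(X[1],X[0]),"guess axis",guess[:2].round(4))
for c in ["scene","side"]:
    img,P=cloud(c); save(img,c+"_cup"); np.savez(f"/tmp/{c}_cup.npz",img=img,P=P)
    h=cv2.cvtColor(img,cv2.COLOR_RGB2HSV).astype(int); H,S,V=h[...,0],h[...,1],h[...,2]
    r=np.hypot(P[...,0]-guess[0],P[...,1]-guess[1]); zc=T[2,3]-.0204+.055
    m=(r<.045)&(np.abs(P[...,2]-zc)<.012); q=P[m]
    if len(q)<20: print(c,"few",len(q)); continue
    A=np.c_[q[:,:2]-guess[:2],np.ones(len(q))]; 
    for _ in range(3):
        k=np.linalg.lstsq(A,q[:,2],rcond=None)[0]; e=np.abs(A@k-q[:,2])<.002; A,q=A[e],q[e]
    print(c,"face n",len(q),"z at axis",k[2],"expected",zc,"slope along tool x",k[:2]@X[:2],"across",k[:2]@T[:2,1])
    red=m&((H<8)|(H>170))&(S>130)&(V>70); q=P[red]
    if len(q)>8:
        f=least_squares(lambda p:np.hypot(q[:,0]-p[0],q[:,1]-p[1])-.0333,guess[:2],loss="soft_l1",f_scale=.002); d=f.x-T[:2,3]
        print("  rim",f.x,len(q),"in tool",d@X[:2],d@T[:2,1])
E
python3 cupm.py
```

```text
TCP [ 0.4196 -0.1     0.0708] yaw 2.5565063839149293 guess axis [ 0.5192 -0.166 ]
scene face n 44 z at axis 0.10273073303480278 expected 0.1053753338780713 slope along tool x 0.09439750204265505 across -0.011204589523977352
  rim [ 0.51897145 -0.16654634] 33 in tool -0.11962108086781024 -0.0006326840140162566
side face n 344 z at axis 0.10557120950241065 expected 0.1053753338780713 slope along tool x 0.0101011040091947 across 0.06160728085780921
  rim [ 0.51865892 -0.16602907] 105 in tool -0.11907485916144821 -0.0003740493058754691
```

apply_moves --moves '[{"jaw": 0,"offset": [-2.5,22.7,0],"rot": [0,0,0]},{"jaw": 0,"offset": [-4.5,38,0],"rot": [0,0,0]},{"jaw": 0,"offset": [-4.5,40,0],"rot": [0,0,0]},{"jaw": 0,"offset": [-3.5,34,0],"rot": [0,0,0]},{"jaw": 0,"offset": [-2.5,18,0],"rot": [0,0,0]}]'

```text
time_s: 7.3
eef_pos: [0.5192, 0.0193, 0.0707]
eef_rot: [0.0, 0.287, 0.958, 0.0]
wrist_force: [-0.1, -0.5, -2.1]
opening: 0.202
grasp_force: 60.9
```

apply_moves --moves '[{"jaw": 0,"offset": [0,0,-6],"rot": [0,0,0]},{"jaw": 0,"offset": [0,0,-6],"rot": [0,0,0]},{"jaw": 0,"offset": [0,0,-6],"rot": [0,0,0]},{"jaw": 0,"offset": [0,0,-2],"rot": [0,0,0]},{"jaw": 0,"offset": [0,0,0],"rot": [0,0,0]}]'

```text
time_s: 7.92
eef_pos: [0.5185, 0.0177, 0.0911]
eef_rot: [0.0, 0.288, 0.957, 0.0]
wrist_force: [0.3, 0.4, -2.9]
opening: 0.198
grasp_force: 60.9
```

```bash
python3 cupm.py
python3 - <<'E'
from h import *
from scipy.optimize import least_squares
o=ctrl.get_obs(); print(o["wrist_force"],o["torque"])
Q=[]
for c,b in dict(scene=(212,262,178,200),side=(240,294,160,200)).items():
    d=np.load(f"/tmp/{c}_cup.npz"); img,P=d["img"],d["P"]; h=cv2.cvtColor(img,cv2.COLOR_RGB2HSV).astype(int)
    m=np.zeros(h.shape[:2],bool); m[b[2]:b[3],b[0]:b[1]]=1
    for lo,hi,rad in ((.165,.20,.058),(.035,.11,.0395)):
        k=m if rad>.05 else (np.hypot(P[...,0]-.6177,P[...,1]+.0486)<.06)
        q=P[k&(h[...,1]<90)&(P[...,2]>lo)&(P[...,2]<hi)]
        if len(q)<20: print(c,rad,"few"); continue
        f=least_squares(lambda p:np.hypot(q[:,0]-p[0],q[:,1]-p[1])-rad,[.6177,-.0486],loss="soft_l1",f_scale=.002)
        print(c,rad,f.x,len(q),np.median(np.abs(f.fun)),"z",np.percentile(q[:,2],[2,98]))
a=cv2.imread("pics/side_cup.png")[130:260,210:330]; b=cv2.imread("pics/scene_cup.png")[150:250,190:290]
cv2.imwrite("pics/c.png",np.hstack([cv2.resize(a,(400,433)),cv2.resize(b,(400,433))]))
E
```

```text
TCP [0.5185 0.0177 0.0911] yaw 2.556287910501457 guess axis [ 0.6181 -0.0483]
scene face n 116 z at axis 0.12479024752463144 expected 0.1257210680287222 slope along tool x 0.1039706003491262 across -0.06951056655179084
  rim [ 0.61791887 -0.04896384] 75 in tool -0.11970379468909399 -0.0006282481929021065
side face n 85 z at axis 0.12770582487233417 expected 0.1257210680287222 slope along tool x 0.014589717081653492 across 0.15276377161351898
  rim [ 0.61723061 -0.04844922] 40 in tool -0.11884579719976107 -0.0005795255312853555
[-0.26093564  0.44003215 -3.58040005] [ 0.17200102  0.25083739 -0.02532265]
scene 0.058 [ 0.61645619 -0.04932465] 354 0.0008430378940544672 z [0.16563616 0.19759464]
scene 0.0395 [ 0.61731188 -0.04872039] 270 0.000893883960562461 z [0.07218055 0.1085412 ]
side 0.058 [ 0.61736556 -0.04835417] 434 0.0007255051573563133 z [0.16570581 0.19923395]
side 0.0395 [ 0.61731148 -0.04699614] 261 0.0010773307123366077 z [0.07568816 0.10864068]
```

View pics/c.png

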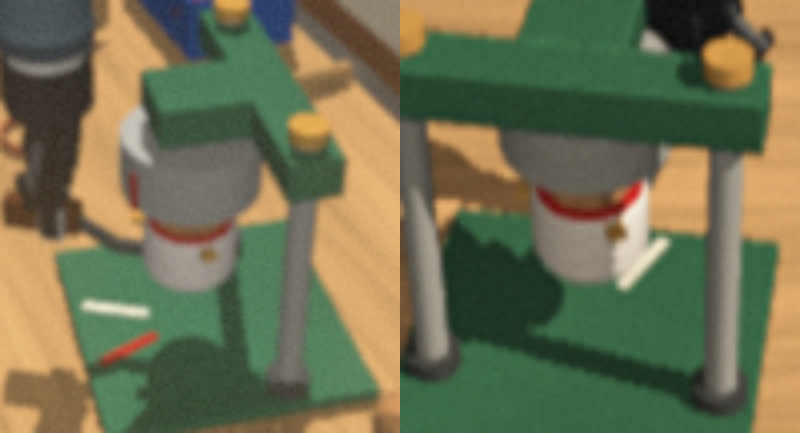

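The cup sits centred under the collar in both views, to within about 1 mm, with the lever along the white mark. Next I raise it by feel.

apply_moves --moves '[{"jaw": 0,"offset": [0,-0.6,-5],"rot": [0,0,0]},{"jaw": 0,"offset": [0,0,-5],"rot": [0,0,0]},{"jaw": 0,"offset": [0,0,-5],"rot": [0,0,0]},{"jaw": 0,"offset": [0,0,-5],"rot": [0,0,0]},{"jaw": 0,"offset": [0,0,-3],"rot": [0,0,0]}]'

```text
time_s: 8.65
eef_pos: [0.5183, 0.0176, 0.1143]
eef_rot: [0.0, 0.288, 0.958, 0.0]
wrist_force: [-0.6, -0.1, -3.6]
opening: 0.198
grasp_force: 60.9
```

apply_moves --moves '[{"jaw": 0,"offset": [0,0,-2],"rot": [0,0,0]},{"jaw": 0,"offset": [0,0,-2],"rot": [0,0,0]},{"jaw": 0,"offset": [0,0,-2],"rot": [0,0,0]},{"jaw": 0,"offset": [0,0,0],"rot": [0,0,0]},{"jaw": 0,"offset": [0,0,0],"rot": [0,0,0]}]'

```text
time_s: 9.28
eef_pos: [0.5181, 0.0176, 0.1197]
eef_rot: [-0.0, 0.288, 0.958, -0.0]
wrist_force: [-0.5, 0.6, -2.5]
opening: 0.206
grasp_force: 60.9
```

```bash
cat > f.py <<'E'
from h import *
o=ctrl.get_obs(); T=pose(); f=np.array(o["wrist_force"]); t=np.array(o["torque"])
print(o["time_s"],"pos",np.round(np.array(o["eef_pos"])*1000,2),"F tool-x,y,z",(T[:3,:2].T@f).round(2),f[2].round(2),"T",(T[:3,:3].T@t).round(3),"yaw",np.arctan2(T[1,0],T[0,0]).round(4), "op",round(o["opening"],3))
E
python3 f.py
```

```text
9.275 pos [518.07  17.6  119.7 ] F tool-x,y,z [0.72 0.21] -2.49 T [-0.025  0.256  0.043] yaw 2.5569 op 0.206
```

apply_moves --moves '[{"jaw": 0,"offset": [0,0,-2],"rot": [0,0,0]},{"jaw": 0,"offset": [0,0,-2],"rot": [0,0,0]},{"jaw": 0,"offset": [0,0,-2],"rot": [0,0,0]},{"jaw": 0,"offset": [0,0,0],"rot": [0,0,0]},{"jaw": 0,"offset": [0,0,0],"rot": [0,0,0]}]'

```text
time_s: 9.9
eef_pos: [0.5181, 0.0176, 0.1258]
eef_rot: [-0.0, 0.288, 0.958, 0.0]
wrist_force: [0.1, -0.2, -2.8]
opening: 0.2
grasp_force: 60.9
```

```bash
python3 f.py
```

```text
9.9 pos [518.09  17.59 125.78] F tool-x,y,z [-0.17 -0.15] -2.75 T [-0.003  0.257  0.05 ] yaw 2.5569 op 0.2
```

apply_moves --moves '[{"jaw": 0,"offset": [0,0,-1.5],"rot": [0,0,0]},{"jaw": 0,"offset": [0,0,-1.5],"rot": [0,0,0]},{"jaw": 0,"offset": [0,0,-1],"rot": [0,0,0]},{"jaw": 0,"offset": [0,0,0],"rot": [0,0,0]},{"jaw": 0,"offset": [0,0,0],"rot": [0,0,0]}]'

```text
time_s: 10.52
eef_pos: [0.5181, 0.0176, 0.1298]
eef_rot: [-0.0, 0.288, 0.958, -0.0]
wrist_force: [1.2, 0.3, -2.5]
opening: 0.201
grasp_force: 60.9
```

```bash
python3 f.py
```

```text
10.525 pos [518.1   17.58 129.78] F tool-x,y,z [-0.83  0.88] -2.5 T [-0.02   0.216 -0.022] yaw 2.5569 op 0.201
```

apply_moves --moves '[{"jaw": 0,"offset": [0,0,-1],"rot": [0,0,0]},{"jaw": 0,"offset": [0,0,-1],"rot": [0,0,0]},{"jaw": 0,"offset": [0,0,-1],"rot": [0,0,0]},{"jaw": 0,"offset": [0,0,0],"rot": [0,0,0]},{"jaw": 0,"offset": [0,0,0],"rot": [0,0,0]}]'

```text
time_s: 11.15
eef_pos: [0.5181, 0.0176, 0.1328]
eef_rot: [-0.0, 0.288, 0.958, 0.0]
wrist_force: [-0.8, -0.5, -1.9]
opening: 0.202
grasp_force: 60.9
```

```bash
python3 f.py
```

```text
11.15 pos [518.1   17.59 132.77] F tool-x,y,z [ 0.36 -0.87] -1.92 T [-0.     0.275  0.03 ] yaw 2.5569 op 0.202
```

apply_moves --moves '[{"jaw": 0,"offset": [0,0,-1],"rot": [0,0,0]},{"jaw": 0,"offset": [0,0,-1],"rot": [0,0,0]},{"jaw": 0,"offset": [0,0,-1],"rot": [0,0,0]},{"jaw": 0,"offset": [0,0,0],"rot": [0,0,0]},{"jaw": 0,"offset": [0,0,0],"rot": [0,0,0]}]'

```text
time_s: 11.78
eef_pos: [0.5181, 0.0176, 0.1358]
eef_rot: [-0.0, 0.288, 0.958, -0.0]
wrist_force: [0.2, 0.5, -1.9]
opening: 0.197
grasp_force: 60.9
```

```bash
python3 f.py
```

```text
11.775 pos [518.11  17.58 135.78] F tool-x,y,z [0.12 0.51] -1.91 T [0.04  0.256 0.02 ] yaw 2.557 op 0.197
```

apply_moves --moves '[{"jaw": 0,"offset": [0,0,-1],"rot": [0,0,0]},{"jaw": 0,"offset": [0,0,-1],"rot": [0,0,0]},{"jaw": 0,"offset": [0,0,0],"rot": [0,0,0]},{"jaw": 0,"offset": [0,0,0],"rot": [0,0,0]},{"jaw": 0,"offset": [0,0,0],"rot": [0,0,0]}]'

```text
time_s: 12.4
eef_pos: [0.5181, 0.0176, 0.1378]
eef_rot: [-0.0, 0.288, 0.958, 0.0]
wrist_force: [-0.3, -0.1, -2.6]
opening: 0.204
grasp_force: 60.9
```

```bash
python3 f.py
```

```text
12.4 pos [518.09  17.61 137.75] F tool-x,y,z [ 0.18 -0.27] -2.56 T [-0.012  0.213 -0.025] yaw 2.5569 op 0.204
```

apply_moves --moves '[{"jaw": 0,"offset": [0,0,-1],"rot": [0,0,0]},{"jaw": 0,"offset": [0,0,-1],"rot": [0,0,0]},{"jaw": 0,"offset": [0,0,0],"rot": [0,0,0]},{"jaw": 0,"offset": [0,0,0],"rot": [0,0,0]},{"jaw": 0,"offset": [0,0,0],"rot": [0,0,0]}]'

```text
time_s: 13.02
eef_pos: [0.518, 0.0176, 0.1396]
eef_rot: [-0.0, 0.288, 0.958, -0.0]
wrist_force: [1.6, -0.0, -5.6]
opening: 0.206
grasp_force: 60.6
```

```bash
python3 f.py
```

```text
13.025 pos [517.96  17.61 139.61] F tool-x,y,z [-1.34  0.83] -5.55 T [-0.049  0.371 -0.002] yaw 2.5569 op 0.206
```

```bash
cat > fa.py <<'E'
from h import *
import sys
F=[];Tq=[];Z=[];Y=[]
for i in range(6):
    ctrl.camera("wrist"); o=ctrl.get_obs(); T=pose(); F.append(T[:3,:3].T@o["wrist_force"]); Tq.append(T[:3,:3].T@o["torque"]); Z.append(T[:3,3]*1000)
print(round(o["time_s"],2),"pos",np.mean(Z,0).round(2),"F tool",np.mean(F,0).round(2),"+-",np.std(F,0).round(2),"T",np.mean(Tq,0).round(3),"yaw",np.arctan2(T[1,0],T[0,0]).round(4),"tilt",T[2,:2].round(4))
E
python3 fa.py
```

```text
13.32 pos [517.98  17.61 139.68] F tool [-0.49 -0.19  5.4 ] +- [0.49 0.26 0.5 ] T [-0.016  0.431 -0.017] yaw 2.5569 tilt [ 0.0003 -0.0001]
```

apply_moves --moves '[{"jaw": 0,"offset": [0,0,-1],"rot": [0,0,0]},{"jaw": 0,"offset": [0,0,-1],"rot": [0,0,0]},{"jaw": 0,"offset": [0,0,0],"rot": [0,0,0]},{"jaw": 0,"offset": [0,0,0],"rot": [0,0,0]},{"jaw": 0,"offset": [0,0,0],"rot": [0,0,0]}]'

```text
time_s: 13.95
eef_pos: [0.518, 0.0176, 0.1417]
eef_rot: [-0.0, 0.288, 0.958, 0.0]
wrist_force: [-0.3, -0.2, -5.7]
opening: 0.202
grasp_force: 60.5
```

```bash
python3 fa.py
```

```text
14.25 pos [517.98  17.63 141.7 ] F tool [ 0.42 -0.    5.82] +- [0.16 0.24 0.38] T [0.017 0.632 0.009] yaw 2.557 tilt [ 0.0003 -0.0001]
```

apply_moves --moves '[{"jaw": 0,"offset": [0,0,-1],"rot": [0,0,0]},{"jaw": 0,"offset": [0,0,-1],"rot": [0,0,0]},{"jaw": 0,"offset": [0,0,-1],"rot": [0,0,0]},{"jaw": 0,"offset": [0,0,-1],"rot": [0,0,0]},{"jaw": 0,"offset": [0,0,0],"rot": [0,0,0]}]'

```text
time_s: 14.88
eef_pos: [0.518, 0.0177, 0.1457]
eef_rot: [-0.0, 0.288, 0.958, 0.0]
wrist_force: [-0.1, 0.7, -6.4]
opening: 0.198
grasp_force: 60.4
```

```bash
python3 fa.py
python3 - <<'E'
from h import *
# visible cup side tilt: lever top / neck / lower rim
img,P=cloud("side"); save(img,"side_in"); np.savez("/tmp/side_in.npz",img=img,P=P)
a=img[130:260,200:330]; save(cv2.resize(a,(600,600),interpolation=cv2.INTER_CUBIC),"d")
E
```

```text
15.18 pos [517.99  17.63 145.68] F tool [ 0.78 -0.17  6.83] +- [0.45 0.5  0.55] T [-0.006  0.807  0.003] yaw 2.557 tilt [ 0.0003 -0.0001]
```

View pics/d.png

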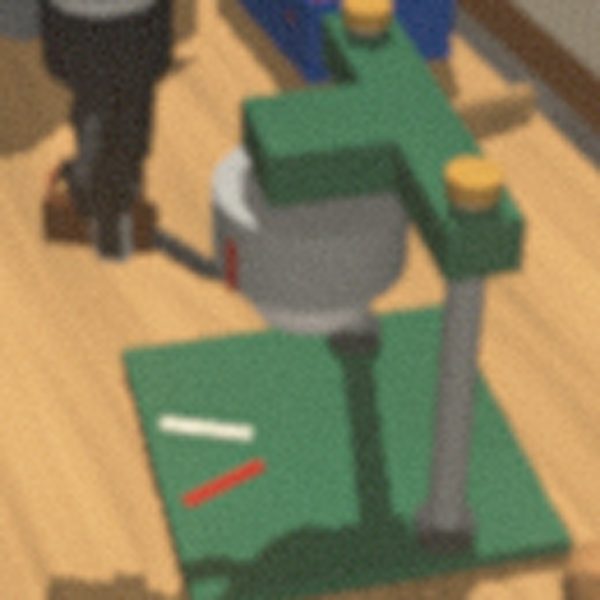

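The cup has entered the collar, with only its lower rim visible at (310,318). The lever is held at (95,215). Next I check its tilt in the grip.

```bash
cat > tilt.py <<'E'
from h import *
T=pose()
for c in ["wrist","side"]:
    img,P=cloud(c); h=cv2.cvtColor(img,cv2.COLOR_RGB2HSV).astype(int)
    L=(P-T[:3,3])@T[:3,:3]  # tool coords
    m=(np.abs(L[...,1])<.0075)&(L[...,0]>-.03)&(L[...,0]<.05)&(L[...,2]>-.045)&(L[...,2]<-.022)
    q=L[m]
    if len(q)<15: print(c,"few",len(q)); continue
    for _ in range(4):
        k=np.polyfit(q[:,0],q[:,2],1); e=np.abs(np.polyval(k,q[:,0])-q[:,2])<.0015; q=q[e] if e.sum()>10 else q
    print(c,len(q),"x range",q[:,0].min().round(3),q[:,0].max().round(3),"slope (tool z per tool x; + = cup end up)",k[0].round(4),"z at x=0",k[1].round(4))
E
python3 tilt.py
python3 - <<'E'
from h import *
# same before press: w1 not in grip; skip
E
```

```text
wrist 5715 x range -0.023 0.046 slope (tool z per tool x; + = cup end up) -0.0078 z at x=0 -0.0314
side 12 x range -0.024 0.038 slope (tool z per tool x; + = cup end up) -0.0047 z at x=0 -0.0319
```

apply_moves --moves '[{"jaw": 0,"offset": [0,0,-1],"rot": [0,0,0]},{"jaw": 0,"offset": [0,0,-1],"rot": [0,0,0]},{"jaw": 0,"offset": [0,0,-0.7],"rot": [0,0,0]},{"jaw": 0,"offset": [0,0,0],"rot": [0,0,0]},{"jaw": 0,"offset": [0,0,0],"rot": [0,0,0]}]'

```text
time_s: 15.95
eef_pos: [0.5181, 0.0176, 0.1484]
eef_rot: [-0.0, 0.288, 0.958, -0.0]
wrist_force: [-1.9, 0.1, -6.9]
opening: 0.2
grasp_force: 60.1
```

```bash
python3 fa.py; python3 tilt.py
```

```text
16.25 pos [518.08  17.57 148.45] F tool [ 2.5  -0.59  6.62] +- [0.33 0.39 0.74] T [0.128 0.868 0.084] yaw 2.5568 tilt [ 0.0001 -0.    ]
wrist 5495 x range -0.023 0.046 slope (tool z per tool x; + = cup end up) -0.06 z at x=0 -0.0313
side 60 x range -0.024 0.044 slope (tool z per tool x; + = cup end up) -0.0461 z at x=0 -0.0313
```

The cup tipped about 3° in the grip because the arm is too long. I'll lower it onto the press plate and regrip nearer the cup.

apply_moves --moves '[{"jaw": 0,"offset": [0,0,4],"rot": [0,0,0]},{"jaw": 0,"offset": [0,0,5],"rot": [0,0,0]},{"jaw": 0,"offset": [0,0,6],"rot": [0,0,0]},{"jaw": 0,"offset": [0,0,8],"rot": [0,0,0]},{"jaw": 0,"offset": [0,0,8],"rot": [0,0,0]}]'

```text
time_s: 16.98
eef_pos: [0.5183, 0.0175, 0.117]
eef_rot: [0.0, 0.288, 0.958, 0.0]
wrist_force: [-0.6, 0.7, -2.2]
opening: 0.199
grasp_force: 60.6
```

apply_moves --moves '[{"jaw": 0,"offset": [0,0,12],"rot": [0,0,0]},{"jaw": 0,"offset": [0,0,15],"rot": [0,0,0]},{"jaw": 0,"offset": [0,0,15],"rot": [0,0,0]},{"jaw": 0,"offset": [0,0,15],"rot": [0,0,0]},{"jaw": 0,"offset": [0,0,10],"rot": [0,0,0]}]'

```text
time_s: 17.6
eef_pos: [0.5176, 0.0177, 0.0491]
eef_rot: [-0.001, 0.288, 0.958, -0.0]
wrist_force: [-0.3, -0.2, -2.9]
opening: 0.197
grasp_force: 60.5
```

apply_moves --moves '[{"jaw": 0,"offset": [0,0,4],"rot": [0,0,0]},{"jaw": 0,"offset": [0,0,2],"rot": [0,0,0]},{"jaw": 0,"offset": [0,0,2],"rot": [0,0,0]},{"jaw": 0,"offset": [0,0,0],"rot": [0,0,0]},{"jaw": 0,"offset": [0,0,0],"rot": [0,0,0]}]'

```text
time_s: 18.23
eef_pos: [0.5184, 0.0175, 0.0428]
eef_rot: [0.0, 0.288, 0.958, 0.0]
wrist_force: [0.2, -0.7, -3.2]
opening: 0.199
grasp_force: 60.5
```

```bash
python3 fa.py; python3 tilt.py
```

```text
18.52 pos [518.25  17.56  42.66] F tool [0.02 0.05 2.66] +- [0.53 0.42 0.52] T [-0.01   0.271  0.009] yaw 2.5569 tilt [-0.0002  0.0001]
wrist 5525 x range -0.023 0.046 slope (tool z per tool x; + = cup end up) -0.0569 z at x=0 -0.0313
side 49 x range -0.025 0.044 slope (tool z per tool x; + = cup end up) -0.0279 z at x=0 -0.0307
```

apply_moves --moves '[{"jaw": 0,"offset": [0,0,0],"rot": [0,-1.6,0]},{"jaw": 0,"offset": [0,0,0],"rot": [0,-1.6,0]},{"jaw": 0,"offset": [0,0,4],"rot": [0,0,0]},{"jaw": 0,"offset": [0,0,3],"rot": [0,0,0]},{"jaw": 0,"offset": [0,0,0],"rot": [0,0,0]}]'

```text
time_s: 19.25
eef_pos: [0.5183, 0.0174, 0.0351]
eef_rot: [0.026, 0.288, 0.957, -0.008]
wrist_force: [-0.1, 0.4, -1.6]
opening: 0.199
grasp_force: 60.6
```

```bash
python3 f.py
```

```text
19.25 pos [518.29  17.35  35.13] F tool-x,y,z [0.4  0.29] -1.58 T [-0.016  0.284  0.029] yaw 2.5568 op 0.199
```

apply_moves --moves '[{"jaw": 0,"offset": [0,0,1],"rot": [0,0,0]},{"jaw": 0,"offset": [0,0,1],"rot": [0,0,0]},{"jaw": 0,"offset": [0,0,0.5],"rot": [0,0,0]},{"jaw": 0,"offset": [0,0,0],"rot": [0,0,0]},{"jaw": 0,"offset": [0,0,0],"rot": [0,0,0]}]'

```text
time_s: 19.88
eef_pos: [0.5187, 0.0172, 0.0331]
eef_rot: [0.027, 0.288, 0.957, -0.008]
wrist_force: [-0.5, 0.6, -1.8]
opening: 0.202
grasp_force: 60.6
```

```bash
python3 f.py
```

```text
19.875 pos [518.68  17.23  33.11] F tool-x,y,z [0.9  0.22] -1.8 T [0.076 0.233 0.017] yaw 2.5569 op 0.202
```

apply_moves --moves '[{"jaw": 0,"offset": [0,0,0.8],"rot": [0,0,0]},{"jaw": 0,"offset": [0,0,0],"rot": [0,0,0]},{"jaw": 0.4,"offset": [0,0,0],"rot": [0,0,0]},{"jaw": 0.7,"offset": [0,0,0],"rot": [0,0,0]},{"jaw": 0.7,"offset": [0,0,0],"rot": [0,0,0]}]'

```text
time_s: 20.5
eef_pos: [0.5188, 0.0172, 0.0322]
eef_rot: [0.027, 0.288, 0.957, -0.008]
wrist_force: [-0.8, 0.5, 0.3]
opening: 0.696
grasp_force: 0.0
```

apply_moves --moves '[{"jaw": 0.8,"offset": [0,0,0],"rot": [0,1.6,0]},{"jaw": 0.8,"offset": [0,0,0],"rot": [0,1.6,0]},{"jaw": 0.8,"offset": [0,0,0],"rot": [0,0,0]},{"jaw": 0.8,"offset": [0,0,0],"rot": [0,0,0]},{"jaw": 0.8,"offset": [0,0,0],"rot": [0,0,0]}]'

```text
time_s: 21.12
eef_pos: [0.5184, 0.0173, 0.0321]
eef_rot: [-0.0, 0.288, 0.958, -0.0]
wrist_force: [0.3, -0.8, 0.2]
opening: 0.805
grasp_force: 0.0
```

```bash
python3 fa.py
python3 - <<'E'
from h import *
T=pose(); img,P=cloud("wrist"); save(img,"w3"); L=(P-T[:3,3])@T[:3,:3]
m=(np.abs(L[...,1])<.02)&(L[...,0]>-.05)&(L[...,0]<.06)&(L[...,2]>-.045)&(L[...,2]<-.022); q=L[m]
print(cv2.minAreaRect((q[:,:2]*1000).astype(np.float32)),len(q)); k=np.polyfit(q[:,0],q[:,2],1); print(k, "top z world",np.median(P[m][:,2]))
img,P=cloud("side"); h=cv2.cvtColor(img,cv2.COLOR_RGB2HSV).astype(int)
save(cv2.resize(img[130:260,200:330],(600,600)),"e")
E
python3 cupm.py
```

```text
21.43 pos [518.5   17.34  32.19] F tool [ 0.01  0.33 -0.2 ] +- [0.19 0.35 0.44] T [-0.007 -0.    -0.   ] yaw 2.557 tilt [-0.  0.]
((12.485410690307617, 0.2572908401489258), (69.61582946777344, 18.129470825195312), 0.11709795147180557) 7200
[ 0.00933341 -0.03166299] top z world 0.06390905629459502
TCP [0.5186 0.0173 0.0322] yaw 2.5569860106820803 guess axis [ 0.6182 -0.0486]
scene face n 240 z at axis 0.06544449710560725 expected 0.06683209238208004 slope along tool x 0.04997441721677523 across -0.021594629430942314
  rim [ 0.617904   -0.04782836] 119 in tool -0.11876137913487714 0.0004917565778412068
side face n 212 z at axis 0.0682657363121514 expected 0.06683209238208004 slope along tool x 0.013584063793651641 across 0.060013077397745695
  rim [ 0.61708901 -0.04778693] 72 in tool -0.11805888046070549 7.65392227832493e-05
```

View pics/e.png

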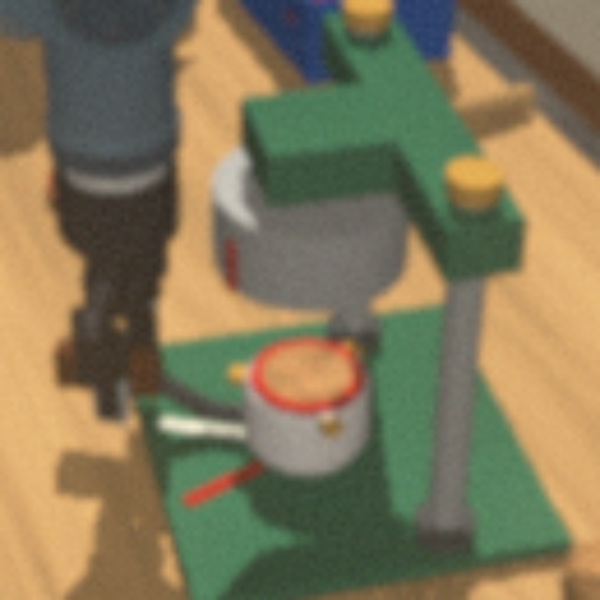

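The cup stands level on the plate with its lever along the white mark. The lever's centre is at tool x +12.5 mm, so I move 10.5 mm inward and regrip.

apply_moves --moves '[{"jaw": 0.8,"offset": [-5,0.3,1.5],"rot": [0,0,0]},{"jaw": 0.8,"offset": [-5.5,0,1],"rot": [0,0,0]},{"jaw": 0.8,"offset": [0,0,0],"rot": [0,0,0]},{"jaw": 0,"offset": [0,0,0],"rot": [0,0,0]},{"jaw": 0,"offset": [0,0,0],"rot": [0,0,0]}]'

```text
time_s: 22.25
eef_pos: [0.5274, 0.0118, 0.0297]
eef_rot: [-0.0, 0.288, 0.958, -0.0]
wrist_force: [-0.1, 0.2, -0.3]
opening: 0.377
grasp_force: 0.0
```

apply_moves --moves '[{"jaw": 0,"offset": [0,0,0],"rot": [0,0,0]},{"jaw": 0,"offset": [0,0,0],"rot": [0,0,0]},{"jaw": 0,"offset": [0,0,0],"rot": [0,0,0]},{"jaw": 0,"offset": [0,0,-4],"rot": [0,0,0]},{"jaw": 0,"offset": [0,0,-6],"rot": [0,0,0]}]'

```text
time_s: 22.88
eef_pos: [0.5269, 0.0119, 0.0395]
eef_rot: [-0.001, 0.288, 0.958, -0.0]
wrist_force: [0.1, 0.2, -2.7]
opening: 0.202
grasp_force: 60.0
```

apply_moves --moves '[{"jaw": 0,"offset": [0,0,-10],"rot": [0,0,0]},{"jaw": 0,"offset": [0,0,-15],"rot": [0,0,0]},{"jaw": 0,"offset": [0,0,-15],"rot": [0,0,0]},{"jaw": 0,"offset": [0,0,-10],"rot": [0,0,0]},{"jaw": 0,"offset": [0,0,-2],"rot": [0,0,0]}]'

```text
time_s: 23.5
eef_pos: [0.5283, 0.0116, 0.0929]
eef_rot: [0.001, 0.288, 0.958, 0.0]
wrist_force: [-0.7, 0.3, -2.7]
opening: 0.204
grasp_force: 59.9
```

```bash
sed -i 's/guess=T\[:3,3\]-.1195\*X/guess=T[:3,3]-.107*X/; s/.0204/.0187/' cupm.py; python3 fa.py; python3 tilt.py;  python3 cupm.py
```

```text
23.8 pos [527.31  11.76  91.54] F tool [-0.01  0.05  3.  ] +- [0.44 0.52 0.36] T [-0.004  0.245  0.007] yaw 2.5568 tilt [ 0.0012 -0.0004]
wrist 5686 x range -0.011 0.05 slope (tool z per tool x; + = cup end up) -0.0048 z at x=0 -0.0342
side 52 x range -0.015 0.05 slope (tool z per tool x; + = cup end up) -0.0716 z at x=0 -0.0306
TCP [0.5272 0.0118 0.0912] yaw 2.556921118754042 guess axis [ 0.6164 -0.0473]
scene face n 81 z at axis 0.12644727968903696 expected 0.12750011990570273 slope along tool x 0.08789781674754421 across -0.029741307097144093
  rim [ 0.61772268 -0.0482749 ] 68 in tool -0.1086640691976019 -8.794196151553647e-05
side face n 67 z at axis 0.1287706923768427 expected 0.12750011990570273 slope along tool x -0.006640924315120066 across 0.10251709223156863
  rim [ 0.61724682 -0.04699373] 35 in tool -0.10756013432304204 0.0007177810992924983
```

apply_moves --moves '[{"jaw": 0,"offset": [-0.8,-1.0,0],"rot": [0,-1,0]},{"jaw": 0,"offset": [-0.1,0,-6],"rot": [0,0,0]},{"jaw": 0,"offset": [-0.1,0,-6],"rot": [0,0,0]},{"jaw": 0,"offset": [-0.1,0,-6],"rot": [0,0,0]},{"jaw": 0,"offset": [-0.1,0,-6],"rot": [0,0,0]}]'

```text
time_s: 24.62
eef_pos: [0.5278, 0.0104, 0.1164]
eef_rot: [0.009, 0.288, 0.958, -0.002]
wrist_force: [-0.4, -1.0, -2.2]
opening: 0.204
grasp_force: 59.9
```

apply_moves --moves '[{"jaw": 0,"offset": [-0.1,0,-4],"rot": [0,0,0]},{"jaw": 0,"offset": [-0.1,0,-4],"rot": [0,0,0]},{"jaw": 0,"offset": [-0.1,0,-4],"rot": [0,0,0]},{"jaw": 0,"offset": [0,0,-3],"rot": [0,0,0]},{"jaw": 0,"offset": [0,0,0],"rot": [0,0,0]}]'

```text
time_s: 25.25
eef_pos: [0.5278, 0.0104, 0.131]
eef_rot: [0.009, 0.288, 0.958, -0.002]
wrist_force: [-0.4, -1.4, -3.1]
opening: 0.199
grasp_force: 59.9
```

```bash
python3 fa.py; python3 tilt.py
```

```text
25.55 pos [527.55  10.46 130.57] F tool [-0.05 -0.27  2.7 ] +- [0.63 0.52 0.45] T [ 0.015  0.263 -0.03 ] yaw 2.5569 tilt [-0.0171 -0.0001]
wrist 5732 x range -0.012 0.05 slope (tool z per tool x; + = cup end up) -0.0045 z at x=0 -0.0342
side 53 x range -0.015 0.05 slope (tool z per tool x; + = cup end up) -0.0572 z at x=0 -0.0318
```

apply_moves --moves '[{"jaw": 0,"offset": [0,0,-1.5],"rot": [0,0,0]},{"jaw": 0,"offset": [0,0,-1.5],"rot": [0,0,0]},{"jaw": 0,"offset": [0,0,-1.5],"rot": [0,0,0]},{"jaw": 0,"offset": [0,0,-1.5],"rot": [0,0,0]},{"jaw": 0,"offset": [0,0,0],"rot": [0,0,0]}]'

```text
time_s: 26.28
eef_pos: [0.5274, 0.0105, 0.1366]
eef_rot: [0.008, 0.288, 0.958, -0.003]
wrist_force: [0.3, -1.1, -5.4]
opening: 0.203
grasp_force: 59.6
```

```bash
python3 fa.py; python3 tilt.py
```

```text
26.57 pos [527.38  10.52 136.52] F tool [-1.07 -0.06  5.92] +- [0.36 0.56 0.47] T [-0.025  0.509  0.002] yaw 2.5569 tilt [-0.017  -0.0002]
wrist 5727 x range -0.012 0.05 slope (tool z per tool x; + = cup end up) -0.0106 z at x=0 -0.0342
side 52 x range -0.015 0.05 slope (tool z per tool x; + = cup end up) -0.0953 z at x=0 -0.0306
```

apply_moves --moves '[{"jaw": 0,"offset": [0,0,-1],"rot": [0,0,0]},{"jaw": 0,"offset": [0,0,-1],"rot": [0,0,0]},{"jaw": 0,"offset": [0,0,-1],"rot": [0,0,0]},{"jaw": 0,"offset": [0,0,-1],"rot": [0,0,0]},{"jaw": 0,"offset": [0,0,0],"rot": [0,0,0]}]'

```text
time_s: 27.3
eef_pos: [0.5273, 0.0106, 0.1406]
eef_rot: [0.008, 0.288, 0.958, -0.003]
wrist_force: [-0.6, 0.1, -6.3]
opening: 0.203
grasp_force: 59.2
```

```bash
python3 fa.py; python3 tilt.py
```

```text
27.6 pos [527.29  10.6  140.58] F tool [ 0.91 -0.73  6.44] +- [0.33 0.53 0.54] T [0.048 0.702 0.045] yaw 2.5569 tilt [-0.017  -0.0002]
wrist 5748 x range -0.012 0.05 slope (tool z per tool x; + = cup end up) -0.0251 z at x=0 -0.0341
side 48 x range -0.015 0.05 slope (tool z per tool x; + = cup end up) -0.0972 z at x=0 -0.0308
```

```bash
python3 fa.py; python3 tilt.py | head -1
```

```text
28.0 pos [527.3   10.61 140.58] F tool [ 2.3  -0.43  6.01] +- [0.48 0.42 0.28] T [0.082 0.833 0.047] yaw 2.5569 tilt [-0.017  -0.0002]
wrist 5727 x range -0.012 0.05 slope (tool z per tool x; + = cup end up) -0.0243 z at x=0 -0.0341
```

apply_moves --moves '[{"jaw": 0,"offset": [0,0,-1],"rot": [0,-0.6,0]},{"jaw": 0,"offset": [0,0,-1],"rot": [0,-0.6,0]},{"jaw": 0,"offset": [0,0,0],"rot": [0,0,0]},{"jaw": 0,"offset": [0,0,0],"rot": [0,0,0]},{"jaw": 0,"offset": [0,0,0],"rot": [0,0,0]}]'

```text
time_s: 28.72
eef_pos: [0.5277, 0.0104, 0.1428]
eef_rot: [0.019, 0.288, 0.957, -0.006]
wrist_force: [0.4, -1.6, -6.0]
opening: 0.205
grasp_force: 59.0
```

```bash
python3 fa.py; python3 tilt.py | head -1
```

```text
29.02 pos [527.73  10.42 142.82] F tool [-1.6  -0.66  6.62] +- [0.35 0.56 0.5 ] T [0.076 0.384 0.017] yaw 2.5568 tilt [-0.039   0.0001]
wrist 5745 x range -0.012 0.05 slope (tool z per tool x; + = cup end up) -0.0535 z at x=0 -0.0341
```

apply_moves --moves '[{"jaw": 0,"offset": [0,0,0],"rot": [0,-0.3,0]},{"jaw": 0,"offset": [0,0,0],"rot": [0,-0.3,0]},{"jaw": 0,"offset": [0,0,0],"rot": [0,-0.3,0]},{"jaw": 0,"offset": [0,0,0],"rot": [0,-0.3,0]},{"jaw": 0,"offset": [0,0,0],"rot": [0,-0.3,0]}]'

```text
time_s: 29.75
eef_pos: [0.5275, 0.0105, 0.1428]
eef_rot: [0.031, 0.288, 0.957, -0.009]
wrist_force: [1.8, -1.0, -8.0]
opening: 0.2
grasp_force: 59.0
```

```bash
cat >> tilt.py <<'E'
    if c=="wrist":
        p=-T[2,0]; s=k[0]-.0093; ztop=(T[:3,3]+T[:3,:3]@np.array([0.01,0,np.polyval(k,.01)]))[2]
        # lever top (at tool x=.01) + 2 mm to the face, along the cup's slope
        n=p+s; print("pitch",p.round(4),"cup slope (+nose up)",n.round(4),"face centre z",((ztop+.0022+n*.1175)*1000).round(2)); break
E
python3 fa.py; python3 tilt.py
```

```text
30.05 pos [527.43  10.6  142.72] F tool [-1.68  0.34  7.01] +- [0.42 0.43 0.53] T [-0.015  0.414  0.026] yaw 2.5569 tilt [-0.0643  0.    ]
wrist 5751 x range -0.012 0.05 slope (tool z per tool x; + = cup end up) -0.0752 z at x=0 -0.034
pitch 0.0643 cup slope (+nose up) -0.0201 face centre z 176.58
```

apply_moves --moves '[{"jaw": 0,"offset": [-0.8,0,0],"rot": [0,0,0]},{"jaw": 0,"offset": [-0.8,0,0],"rot": [0,0,0]},{"jaw": 0,"offset": [-0.8,0,-0.4],"rot": [0,-0.3,0]},{"jaw": 0,"offset": [-0.4,0,-0.4],"rot": [0,-0.3,0]},{"jaw": 0,"offset": [-0.2,0,-0.4],"rot": [0,-0.3,0]}]'

```text
time_s: 30.72
eef_pos: [0.5296, 0.0091, 0.144]
eef_rot: [0.038, 0.288, 0.957, -0.012]
wrist_force: [-2.4, 1.1, -6.2]
opening: 0.202
grasp_force: 58.9
```

```bash
python3 fa.py; python3 tilt.py
```

```text
31.02 pos [529.71   9.   144.05] F tool [ 3.17 -0.19  7.3 ] +- [0.46 0.72 0.31] T [0.046 1.111 0.05 ] yaw 2.5569 tilt [-0.0801 -0.0001]
wrist 5760 x range -0.012 0.05 slope (tool z per tool x; + = cup end up) -0.089 z at x=0 -0.034
pitch 0.0801 cup slope (+nose up) -0.0182 face centre z 178.11
```

apply_moves --moves '[{"jaw": 0,"offset": [-0.2,0,-0.5],"rot": [0,-0.3,0]},{"jaw": 0,"offset": [-0.2,0,-0.5],"rot": [0,-0.3,0]},{"jaw": 0,"offset": [-0.2,0,-0.3],"rot": [0,-0.3,0]},{"jaw": 0,"offset": [0,0,0],"rot": [0,0,0]},{"jaw": 0,"offset": [0,0,0],"rot": [0,0,0]}]'

```text
time_s: 31.7
eef_pos: [0.5303, 0.0086, 0.1455]
eef_rot: [0.046, 0.288, 0.956, -0.014]
wrist_force: [-2.9, 1.1, -7.5]
opening: 0.202
grasp_force: 58.8
```

```bash
sed -i 's/^print(round/print("world F",np.mean([T[:3,:3]@f for f in F],0).round(2));print(round/' fa.py; python3 fa.py; python3 tilt.py
```

```text
world F [-1.93  0.65 -7.75]
32.0 pos [530.33   8.66 145.45] F tool [ 2.7  -0.53  7.52] +- [0.7  0.51 0.47] T [0.015 1.059 0.02 ] yaw 2.5569 tilt [-0.0959  0.    ]
wrist 5781 x range -0.013 0.05 slope (tool z per tool x; + = cup end up) -0.1162 z at x=0 -0.0339
pitch 0.0959 cup slope (+nose up) -0.0297 face centre z 178.12
```

apply_moves --moves '[{"jaw": 0,"offset": [0,0,1.1],"rot": [0,0,0]},{"jaw": 0,"offset": [0,0,1.1],"rot": [0,0,0]},{"jaw": 0,"offset": [-0.3,0,0],"rot": [0,-0.5,0]},{"jaw": 0,"offset": [-0.3,0,0],"rot": [0,-0.5,0]},{"jaw": 0,"offset": [-0.3,0,0],"rot": [0,-0.4,0]}]'

```text
time_s: 32.67
eef_pos: [0.5313, 0.0081, 0.1434]
eef_rot: [0.058, 0.288, 0.956, -0.017]
wrist_force: [-1.3, 1.8, -6.8]
opening: 0.201
grasp_force: 58.9
```

```bash
python3 fa.py; python3 tilt.py
```

```text
world F [-1.74  1.08 -7.56]
32.98 pos [531.21   8.1  143.4 ] F tool [ 2.94 -0.06  7.26] +- [0.36 0.21 0.41] T [0.016 1.028 0.011] yaw 2.5569 tilt [-0.12  0.  ]
wrist 5776 x range -0.013 0.05 slope (tool z per tool x; + = cup end up) -0.1283 z at x=0 -0.0339
pitch 0.12 cup slope (+nose up) -0.0176 face centre z 177.23
```

apply_moves --moves '[{"jaw": 0,"offset": [-0.3,-2.7,0],"rot": [-0.18,-0.4,-1.49]},{"jaw": 0,"offset": [-0.3,-2.7,0],"rot": [-0.18,-0.4,-1.49]},{"jaw": 0,"offset": [-0.2,2.7,0],"rot": [0.19,-0.4,1.49]},{"jaw": 0,"offset": [0,2.7,0],"rot": [0.19,0,1.49]},{"jaw": 0,"offset": [0,0,0],"rot": [0,0,0]}]'

```text
time_s: 33.65
eef_pos: [0.532, 0.0075, 0.1436]
eef_rot: [0.068, 0.287, 0.955, -0.02]
wrist_force: [-1.2, -2.1, -6.7]
opening: 0.208
grasp_force: 58.9
```

```bash
python3 fa.py; python3 tilt.py
python3 - <<'E'
from h import *
img,P=cloud("side"); np.savez("/tmp/side_t.npz",img=img,P=P)
save(cv2.resize(img[130:230,190:310],(720,600),interpolation=cv2.INTER_CUBIC),"g")
E
```

```text
world F [-0.42 -1.65 -6.75]
33.95 pos [531.96   7.46 143.58] F tool [ 0.39 -1.61  6.76] +- [0.75 0.3  0.38] T [0.22  0.694 0.124] yaw 2.5569 tilt [-0.1414  0.0003]
wrist 5761 x range -0.013 0.05 slope (tool z per tool x; + = cup end up) -0.1705 z at x=0 -0.0338
pitch 0.1414 cup slope (+nose up) -0.0385 face centre z 175.02
```

View pics/g.png

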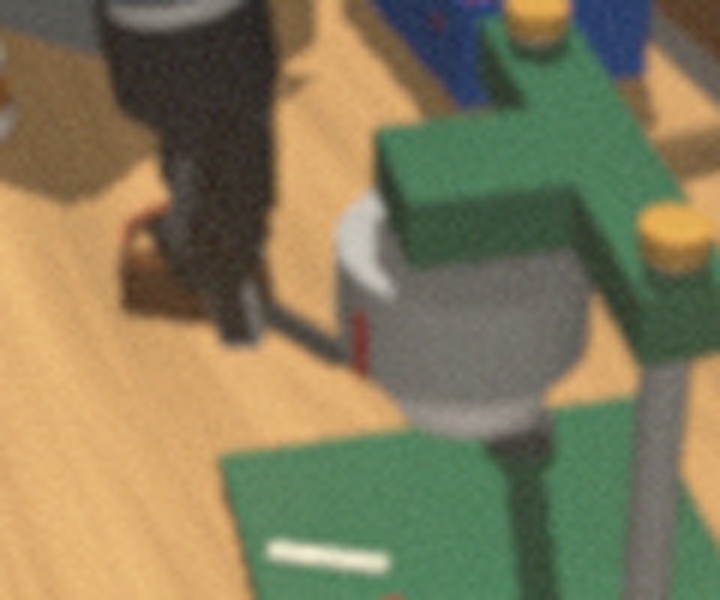

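The lateral hold was only friction. This grip is at its slip limit, so I'll set the cup down and grip the bar end to end, where the tipping couple is carried over 70 mm. First I measure the neck height at the bar's inner end.

Run:
```python
from h import *
P=np.load("/tmp/w1.npz")["P"]; c=np.array([.4251,-.3676]); y=.318
x=(P[...,0]-c[0])*np.cos(y)+(P[...,1]-c[1])*np.sin(y); v=-(P[...,0]-c[0])*np.sin(y)+(P[...,1]-c[1])*np.cos(y)
for a in range(28,92,4):
    m=(x>a/1000)&(x<(a+4)/1000)&(np.abs(v)<.0025); mm=(x>a/1000)&(x<(a+4)/1000)&(np.abs(v)<.03)&(P[...,2]>.012)
    print(a,m.sum(),np.nanmedian(P[...,2][m]).round(4) if m.any() else None, "width",np.ptp(v[mm]).round(4) if mm.any() else None)
```

```text
28 35 0.0522 width 0.0173
32 20 0.0517 width 0.0165
36 0 None width None
40 13 0.035 width 0.0115
44 23 0.0332 width 0.0125
48 17 0.0306 width 0.0127
52 20 0.0284 width 0.0128
56 18 0.0261 width 0.013
60 17 0.0238 width 0.0131
64 18 0.0209 width 0.0134
68 24 0.02 width 0.0134
72 24 0.0197 width 0.0135
76 25 0.0199 width 0.0136
80 74 0.0461 width 0.0136
84 55 0.0482 width 0.0137
88 76 0.0485 width 0.0274
```

apply_moves --moves '[{"jaw": 0,"offset": [0.6,0,4],"rot": [0,0,0]},{"jaw": 0,"offset": [1.2,0,8],"rot": [0,0,0]},{"jaw": 0,"offset": [1.7,0,12],"rot": [0,-1.1,0]},{"jaw": 0,"offset": [2.2,0,14.8],"rot": [0,-1.1,0]},{"jaw": 0,"offset": [2.7,0,15],"rot": [0,0,0]}]'

```text
time_s: 34.67
eef_pos: [0.5324, 0.0079, 0.0887]
eef_rot: [0.087, 0.287, 0.954, -0.026]
wrist_force: [0.5, 0.0, -2.4]
opening: 0.2
grasp_force: 59.5
```

apply_moves --moves '[{"jaw": 0,"offset": [2.7,0,14.8],"rot": [0,0,0]},{"jaw": 0,"offset": [2.7,0,14.8],"rot": [0,0,0]},{"jaw": 0,"offset": [2.7,0,14.8],"rot": [0,0,0]},{"jaw": 0,"offset": [1.6,0,8.8],"rot": [0,0,0]},{"jaw": 0,"offset": [0,0,0],"rot": [0,0,0]}]'

```text
time_s: 35.3
eef_pos: [0.5313, 0.0078, 0.034]
eef_rot: [0.085, 0.287, 0.954, -0.026]
wrist_force: [0.3, -0.7, -2.7]
opening: 0.205
grasp_force: 59.5
```

```bash
python3 f.py; python3 tilt.py
```

```text
35.3 pos [531.28   7.76  33.98] F tool-x,y,z [-0.18 -0.4 ] -2.7 T [ 0.005  0.367 -0.006] yaw 2.5569 op 0.205
wrist 5766 x range -0.013 0.05 slope (tool z per tool x; + = cup end up) -0.1657 z at x=0 -0.0338
pitch 0.1773 cup slope (+nose up) 0.0023 face centre z 69.61
```

apply_moves --moves '[{"jaw": 0,"offset": [0.36,0,2],"rot": [0,0,0]},{"jaw": 0,"offset": [0.36,0,2],"rot": [0,0,0]},{"jaw": 0,"offset": [0,0,0],"rot": [0,0,0]},{"jaw": 0.5,"offset": [0,0,0],"rot": [0,0,0]},{"jaw": 1,"offset": [0,0,0],"rot": [0,0,0]}]'

```text
time_s: 35.98
eef_pos: [0.5326, 0.0075, 0.0314]
eef_rot: [0.087, 0.287, 0.954, -0.026]
wrist_force: [0.0, 0.4, 0.0]
opening: 0.619
grasp_force: 0.0
```

apply_moves --moves '[{"jaw": 1,"offset": [0,0,-6],"rot": [0,0,0]},{"jaw": 1,"offset": [0,0,-15],"rot": [0,0,0]},{"jaw": 1,"offset": [0,0,-25],"rot": [0,5,0]},{"jaw": 1,"offset": [0,0,-22],"rot": [0,5.16,0]},{"jaw": 1,"offset": [0,0,0],"rot": [0,0,0]}]'

```text
time_s: 36.6
eef_pos: [0.5263, 0.0123, 0.101]
eef_rot: [0.005, 0.289, 0.957, -0.0]
wrist_force: [0.2, -0.9, 0.1]
opening: 0.998
grasp_force: 0.0
```

Run:
```python
from h import *
T=pose(); img,P=cloud("wrist"); L=(P-T[:3,3])@T[:3,:3]
m=(np.abs(L[...,1])<.02)&(L[...,0]>-.05)&(L[...,0]<.08)&(P[...,2]>.056)&(P[...,2]<.068); q=P[m]
(cx,cy),s,a=cv2.minAreaRect((q[:,:2]*1000).astype(np.float32)); print((cx,cy),s,a,len(q),"top z",np.median(q[:,2]),"tilt",T[2,:2])
c=q[:,:2].mean(0); w,v=np.linalg.eigh(np.cov((q[:,:2]-c).T)); yl=np.arctan2(v[1,1],v[0,1]); yl=yl if np.sin(yl)>0 else yl+np.pi; print("lever dir",yl,"axis",np.array([cx,cy])/1000-.13*np.array([np.cos(yl),np.sin(yl)]))
plan([cx/1000,cy/1000,T[2,3]],yl-np.pi/2,10)
```

```text
(509.9629211425781, 22.490909576416016) (18.027048110961914, 69.47514343261719) 56.504051208496094 3216 top z 0.06401041282402373 tilt [-0.00893991  0.00267012]
lever dir 2.5572949277744783 axis [ 0.61839588 -0.04921888]
yaw now 2.556217350311865 turn -89.93825935929384 world d mm [-14.54414162   9.68001146   1.8555766 ]
[ 1.7  0.  -0.2] rz 8.99
[ 1.7 -0.3 -0.2] rz 8.99
[ 1.7 -0.5 -0.2] rz 8.99
[ 1.6 -0.8 -0.2] rz 8.99
[ 1.4 -1.  -0.2] rz 8.99
[ 1.2 -1.2 -0.2] rz 8.99
[ 1.  -1.4 -0.2] rz 8.99
[ 0.8 -1.6 -0.2] rz 8.99
[ 0.5 -1.7 -0.2] rz 8.99
[ 0.3 -1.7 -0.2] rz 8.99
```

apply_moves --moves '[{"jaw": 1,"offset": [1.7,0,0],"rot": [0,0,9]},{"jaw": 1,"offset": [1.7,-0.3,0],"rot": [0,0,9]},{"jaw": 1,"offset": [1.7,-0.5,0],"rot": [0,0,9]},{"jaw": 1,"offset": [1.6,-0.8,0],"rot": [0,0,9]},{"jaw": 1,"offset": [1.4,-1.0,0],"rot": [0,0,9]}]'

```text
time_s: 37.28
eef_pos: [0.5145, 0.0188, 0.0966]
eef_rot: [0.001, 0.635, 0.773, -0.0]
wrist_force: [-0.5, -0.1, 0.1]
opening: 0.999
grasp_force: 0.0
```

apply_moves --moves '[{"jaw": 1,"offset": [1.2,-1.2,0],"rot": [0,0,9]},{"jaw": 1,"offset": [1.0,-1.4,0],"rot": [0,0,9]},{"jaw": 1,"offset": [0.8,-1.6,0],"rot": [0,0,9]},{"jaw": 1,"offset": [0.5,-1.7,0],"rot": [0,0,9]},{"jaw": 1,"offset": [0.3,-1.7,0],"rot": [0,0,8.9]}]'

```text
time_s: 37.9
eef_pos: [0.5059, 0.0246, 0.0958]
eef_rot: [-0.0, 0.881, 0.472, -0.001]
wrist_force: [-0.1, -0.4, 0.1]
opening: 0.997
grasp_force: 0.0
```

Run:
```python
from h import *
ctrl.camera("scene");ctrl.camera("scene"); ctrl.camera("scene")
T=pose(); print(T.round(4)); img,P=cloud("wrist"); save(img,"w5"); L=(P-T[:3,3])@T[:3,:3]
m=(np.abs(L[...,1])<.05)&(np.abs(L[...,0])<.02)&(P[...,2]>.056)&(P[...,2]<.068); q=L[m]; print(cv2.minAreaRect((q[:,:2]*1000).astype(np.float32)),len(q))
plan([.50996,.02249,.0445],2.5573-np.pi/2,1)
```

```text
[[ 5.480e-01  8.365e-01 -3.200e-03  5.056e-01]
 [ 8.365e-01 -5.480e-01 -5.000e-04  2.400e-02]
 [-2.100e-03 -2.400e-03 -1.000e+00  9.600e-02]
 [ 0.000e+00  0.000e+00  0.000e+00  1.000e+00]]
((0.7603559494018555, 5.0551910400390625), (18.820331573486328, 70.14851379394531), 0.35512229800224304) 3350
yaw now 0.9915307677398829 turn -0.288031300056132 world d mm [  4.42798818  -1.53386886 -51.51242728]
[ 1.1  4.5 51.5] rz 0.29
```

View pics/w5.png

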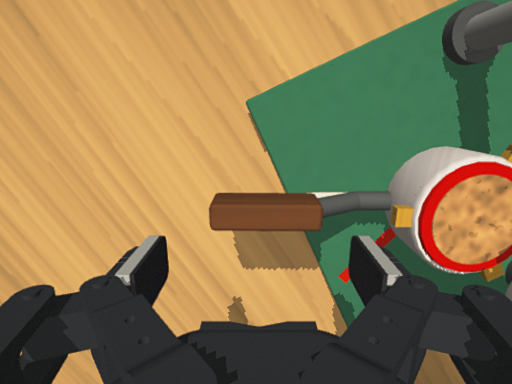

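The lever lies between the open fingers along the closing line, spanning (210,210) to (322,212). It is about 5 mm off centre, and the neck drops away towards the cup.

apply_moves --moves '[{"jaw": 1,"offset": [0.9,4.8,3],"rot": [0,0,0.3]},{"jaw": 1,"offset": [0,0,15],"rot": [0,0,0]},{"jaw": 1,"offset": [0,0,15],"rot": [0,0,0]},{"jaw": 1,"offset": [0,0,12],"rot": [0,0,0]},{"jaw": 1,"offset": [0,0,6],"rot": [0,0,0]}]'

```text
time_s: 38.72
eef_pos: [0.5113, 0.0217, 0.0453]
eef_rot: [-0.0, 0.881, 0.473, -0.001]
wrist_force: [-6.4, 4.0, 1.1]
opening: 1.001
grasp_force: 0.0
```

apply_moves --moves '[{"jaw": 1,"offset": [0,0,0],"rot": [0,0,0]},{"jaw": 0.6,"offset": [0,0,0],"rot": [0,0,0]},{"jaw": 0,"offset": [0,0,0],"rot": [0,0,0]},{"jaw": 0,"offset": [0,0,0],"rot": [0,0,0]},{"jaw": 0,"offset": [0,0,0],"rot": [0,0,0]}]'

```text
time_s: 39.35
eef_pos: [0.5139, 0.0208, 0.0473]
eef_rot: [0.001, 0.882, 0.472, 0.001]
wrist_force: [-0.1, 1.9, 2.1]
opening: 0.796
grasp_force: 67.8
```

```bash
python3 f.py
```

```text
39.35 pos [513.88  20.84  47.3 ] F tool-x,y,z [ 1.54 -1.17] 2.09 T [0.127 0.059 0.009] yaw 0.9828 op 0.796
```

apply_moves --moves '[{"jaw": 0,"offset": [0,0,-4],"rot": [0,0,0]},{"jaw": 0,"offset": [0,0,-12],"rot": [0,0,0]},{"jaw": 0,"offset": [0,0,-15],"rot": [0,0,0]},{"jaw": 0,"offset": [0,0,-12],"rot": [0,0,0]},{"jaw": 0,"offset": [0,0,-5],"rot": [0,0,0]}]'

```text
time_s: 39.98
eef_pos: [0.5114, 0.0223, 0.095]
eef_rot: [-0.001, 0.882, 0.472, -0.001]
wrist_force: [-6.0, 5.7, -5.9]
opening: 0.799
grasp_force: 72.6
```

```bash
cat > t3.py <<'E'
from h import *
from scipy.optimize import least_squares
T=pose(); img,P=cloud("wrist"); save(img,"w6"); L=(P-T[:3,3])@T[:3,:3]
h=cv2.cvtColor(img,cv2.COLOR_RGB2HSV).astype(int)
m=(np.abs(L[...,1])<.033)&(np.abs(L[...,0])<.008)&(np.abs(L[...,2]+.015)<.012)
q=L[m]
for _ in range(4):
    A=np.c_[q[:,:2],np.ones(len(q))]; k=np.linalg.lstsq(A,q[:,2],rcond=None)[0]; q=q[np.abs(A@k-q[:,2])<.0015]
print("lever top: dz/dy",k[1].round(4),"dz/dx",k[0].round(4),"z0",k[2].round(4),len(q),"y",q[:,1].min().round(3),q[:,1].max().round(3),"world top z",((T@np.r_[0,0,k[2],1])[2]).round(4),"tilt",T[2,:2].round(4))
f=(L[...,1]>.08)&(L[...,1]<.17)&(np.abs(L[...,2]+.017)<.012)&(np.abs(L[...,0])<.05)
red=f&((h[...,0]<8)|(h[...,0]>170))&(h[...,1]>130); r=L[red]
if len(r)>30:
    s=least_squares(lambda p:np.hypot(r[:,0]-p[0],r[:,1]-p[1])-p[2],[0,.127,.033],loss="soft_l1",f_scale=.002).x
    print("rim in tool",s.round(4),len(r),"z",np.median(r[:,2]).round(4),"world",(T@np.r_[s[0],s[1],np.median(r[:,2]),1])[:3].round(4))
E
python3 fa.py; python3 t3.py
```

```text
world F [-10.6    6.94   1.89]
40.27 pos [511.54  22.34  95.37] F tool [ -0.1  -12.67  -1.88] +- [0.4  0.83 0.95] T [ 0.815 -0.019  0.124] yaw 0.9833 tilt [-0.0002 -0.0011]
lever top: dz/dy 0.0006 dz/dx 0.0387 z0 -0.0163 4280 y -0.033 0.033 world top z 0.1115 tilt [-0.0002 -0.0011]
rim in tool [0.0018 0.1268 0.03  ] 1976 z -0.0181 world [ 0.6181 -0.0465  0.1132]
```

apply_moves --moves '[{"jaw": 0,"offset": [0,-4,0],"rot": [0,0,0]},{"jaw": 0,"offset": [0,-4,0],"rot": [0,0,0]},{"jaw": 0,"offset": [0,0,0],"rot": [0,0,0]},{"jaw": 0,"offset": [0,0,0],"rot": [0,0,0]},{"jaw": 0,"offset": [0,0,0],"rot": [0,0,0]}]'

```text
time_s: 40.95
eef_pos: [0.5069, 0.0253, 0.095]
eef_rot: [0.001, 0.882, 0.472, 0.001]
wrist_force: [0.3, -0.1, -2.4]
opening: 0.797
grasp_force: 72.5
```

```bash
python3 fa.py
python3 - <<'E'
from h import *
from m import D
T=pose(); img,P=cloud("wrist"); L=(P-T[:3,3])@T[:3,:3]
for a in range(-140,0,12):
    m=(L[...,2]>a/1000)&(L[...,2]<(a+12)/1000)&(np.abs(L[...,1])<.1)&(np.abs(L[...,0])<.06)&(L[...,2]<-.0)
    if m.any(): print(a,m.sum(),"y",L[m][:,1].min().round(3),L[m][:,1].max().round(3))
# bracket outline in press polar coords about the collar axis
for c in D:
    img,P=D[c]["img"],D[c]["P"]; h=cv2.cvtColor(img,cv2.COLOR_RGB2HSV).astype(int)
    g=(h[...,0]>50)&(h[...,0]<95)&(h[...,1]>80)&(P[...,2]>.21)&(P[...,2]<.3)
    d=P[g][:,:2]-[.6169,-.0488]; y=-.148; x=d@[np.cos(y),np.sin(y)]; v=d@[-np.sin(y),np.cos(y)]
    f=x<.02; print(c,"bracket front x",np.percentile(x[f],[1,5]).round(3),"y",np.percentile(v[f],[2,98]).round(3),"z",np.percentile(P[g][f][:,2],[2,98]).round(3))
E
```

```text
world F [ 0.15  0.04 -2.59]
41.25 pos [506.71  25.41  94.94] F tool [0.12 0.09 2.59] +- [0.46 0.31 0.43] T [0.289 0.013 0.002] yaw 0.9825 tilt [0.0003 0.0024]
scene
 rim [ 0.55065791 -0.32697823  0.03314299] 78 0.053992128972372266 0.0017357594129186545
 face centroid [ 0.5545798  -0.32523617  0.05398068] 354 bbox mid [ 0.55106092 -0.32469787  0.0542602 ]
 lever top [ 0.43172402 -0.36411209] 0.05090309863672587 81 axis yaw -2.8362369355171944 to cup yaw 0.3026322280541542 0.12459612100190802 [ 0.39169935 -0.38297219  0.04520666] [ 0.46505733 -0.3479634   0.05483732]
 collar [ 0.71878091 -0.04052058] 722 0.02548114021689071 [ 0.63545037 -0.16482895  0.13505787] [0.70591265 0.05072885 0.19978601]
  white [nan nan] yaw nan 69 [nan nan]
  red [ 0.56053193 -0.06375925] yaw -2.878083272977352 36 [0.00254778 0.01663491]
 plate ((637.9915771484375, -52.63063049316406), (246.0619659423828, 234.6981964111328), 81.55355834960938) 0.010884681688205111
 beamtop ((0.0, 0.0), (0.0, 0.0), 0.0) 0
side
 rim [ 0.54873965 -0.32761045  0.03271099] 128 0.05551167958575632 0.001306541563904673
 face centro
[... 348 characters left out ...]
0023961559206507 [ 0.55870869 -0.16975615  0.13513625] [ 0.66962136 -0.03217274  0.19992036]
  white [nan nan] yaw nan 289 [nan nan]
  red [nan nan] yaw nan 33 [nan nan]
 plate ((632.0155029296875, -54.554290771484375), (235.05850219726562, 219.59820556640625), 80.66425323486328) 0.013976453577661307
 beamtop ((0.0, 0.0), (0.0, 0.0), 0.0) 0
-104 4919 y -0.054 0.053
-92 13190 y -0.064 0.063
-80 10625 y -0.067 0.068
-68 10227 y -0.067 0.078
-56 2145 y -0.066 0.066
-44 1649 y -0.048 0.048
-32 1422 y -0.048 0.097
-20 9357 y -0.047 0.1
-8 1536 y -0.034 0.1
scene bracket front x [-0.97  -0.963] y [-1.239  0.033] z [0.213 0.297]
side bracket front x [-0.033 -0.033] y [-0.035  0.021] z [0.233 0.256]
```

Run:
```python
from h import *
from scipy.optimize import least_squares
T=pose(); 
img,P=cloud("wrist"); L=(P-T[:3,3])@T[:3,:3]; h=cv2.cvtColor(img,cv2.COLOR_RGB2HSV).astype(int)
m=(np.abs(L[...,1])<.046)&(np.abs(L[...,0])<.007)&(np.abs(L[...,2]+.0165)<.004)&(h[...,1]>90); print("bar y",np.percentile(L[m][:,1],[.5,99.5]).round(4),np.percentile(L[m][:,0],[1,99]))
Y=T[:3,1]; g=T[:3,3]+.128*Y
for c in ["scene","side"]:
    img,P=cloud(c); h=cv2.cvtColor(img,cv2.COLOR_RGB2HSV).astype(int)
    r=np.hypot(P[...,0]-g[0],P[...,1]-g[1]); m=(r<.047)&(np.abs(P[...,2]-.115)<.012)&((h[...,0]<8)|(h[...,0]>170))&(h[...,1]>130); q=P[m]
    if len(q)<10: print(c,"few");continue
    f=least_squares(lambda p:np.hypot(q[:,0]-p[0],q[:,1]-p[1])-.0333,g[:2],loss="soft_l1",f_scale=.002).x
    d=np.r_[f,.114]-T[:3,3]; print(c,"axis",f.round(4),"in tool",(d@T[:3,:3]).round(4),len(q))
    if c=="side": save(cv2.resize(img[110:230,190:310],(600,600)),"k")
```

```text
bar y [-0.0334  0.034 ] [-0.00683041  0.00690315]
scene axis [ 0.6156 -0.0472] in tool [ 0.      0.131  -0.0188] 79
side axis [ 0.6145 -0.0469] in tool [-0.0004  0.13   -0.0188] 47
```

apply_moves --moves '[{"jaw": 0,"offset": [-0.4,1.8,-8],"rot": [0,0,0]},{"jaw": 0,"offset": [0,0,-12],"rot": [0,0,0]},{"jaw": 0,"offset": [0,0,-12],"rot": [0,0,0]},{"jaw": 0,"offset": [0,0,-12],"rot": [0,0,0]},{"jaw": 0,"offset": [0,0,-6],"rot": [0,0,0]}]'

```text
time_s: 42.08
eef_pos: [0.5084, 0.0241, 0.1464]
eef_rot: [0.002, 0.882, 0.472, 0.001]
wrist_force: [-0.3, -1.2, -2.6]
opening: 0.794
grasp_force: 72.5
```

```bash
python3 fa.py
```

```text
world F [-0.23  0.01 -2.84]
42.38 pos [507.91  24.21 145.31] F tool [-0.12 -0.21  2.84] +- [0.6  0.36 0.48] T [0.289 0.019 0.012] yaw 0.9826 tilt [-0.0001  0.0014]
```

Clean, with no side contact. On up to the pad: expected contact is at TCP z of about 152.6.

apply_moves --moves '[{"jaw": 0,"offset": [0,0,-3],"rot": [0,0,0]},{"jaw": 0,"offset": [0,0,-3],"rot": [0,0,0]},{"jaw": 0,"offset": [0,0,-2],"rot": [0,0,0]},{"jaw": 0,"offset": [0,0,-2],"rot": [0,0,0]},{"jaw": 0,"offset": [0,0,0],"rot": [0,0,0]}]'

```text
time_s: 43.0
eef_pos: [0.5077, 0.0242, 0.1548]
eef_rot: [0.001, 0.882, 0.472, 0.001]
wrist_force: [2.0, -0.2, -5.5]
opening: 0.789
grasp_force: 72.2
```

```bash
python3 fa.py; python3 t3.py
```

```text
world F [ 1.41 -0.31 -5.76]
43.3 pos [507.68  24.25 154.75] F tool [0.52 1.33 5.77] +- [0.37 0.31 0.24] T [ 0.417  0.085 -0.068] yaw 0.9826 tilt [0.0002 0.002 ]
lever top: dz/dy 0.0029 dz/dx 0.0409 z0 -0.0163 4264 y -0.033 0.033 world top z 0.171 tilt [0.0002 0.002 ]
```

apply_moves --moves '[{"jaw": 0,"offset": [0,0,-1.7],"rot": [0,0,0]},{"jaw": 0,"offset": [0,0,-1.7],"rot": [0,0,0]},{"jaw": 0,"offset": [0,0,-1.7],"rot": [0,0,0]},{"jaw": 0,"offset": [0,0,-1.2],"rot": [0,0,0]},{"jaw": 0,"offset": [0,0,0],"rot": [0,0,0]}]'

```text
time_s: 43.98
eef_pos: [0.5076, 0.0243, 0.1612]
eef_rot: [0.001, 0.882, 0.472, 0.001]
wrist_force: [0.7, -0.2, -7.1]
opening: 0.794
grasp_force: 72.0
```

```bash
python3 fa.py; python3 t3.py
```

```text
world F [ 0.52 -0.2  -7.2 ]
44.27 pos [507.58  24.28 161.1 ] F tool [0.13 0.53 7.2 ] +- [0.57 0.54 0.44] T [ 0.745  0.014 -0.   ] yaw 0.9826 tilt [0.0001 0.002 ]
lever top: dz/dy 0.0028 dz/dx 0.0326 z0 -0.0163 4295 y -0.033 0.033 world top z 0.1774 tilt [0.0001 0.002 ]
```

apply_moves --moves '[{"jaw": 0,"offset": [-3.4,0,-0.6],"rot": [0,0,-1.5]},{"jaw": 0,"offset": [-6.85,0.18,0],"rot": [0,0,-3]},{"jaw": 0,"offset": [-6.85,0.18,0],"rot": [0,0,-3]},{"jaw": 0,"offset": [-6.85,0.18,0],"rot": [0,0,-3]},{"jaw": 0,"offset": [-6.85,0.18,0],"rot": [0,0,-3]}]'

```text
time_s: 44.95
eef_pos: [0.4934, -0.0033, 0.1618]
eef_rot: [0.001, 0.819, 0.573, 0.0]
wrist_force: [-0.3, 0.8, -6.9]
opening: 0.794
grasp_force: 71.9
```

```bash
python3 fa.py; python3 t3.py; python3 -c "
from h import *
p=pose()[:2,3]-[.6169,-.0488]; print(np.hypot(*p),np.arctan2(p[1],p[0]))"
```

```text
world F [-0.25  0.22 -7.41]
45.25 pos [493.42  -3.33 161.76] F tool [ 0.12 -0.32  7.41] +- [0.66 0.38 0.35] T [ 0.967  0.029 -0.021] yaw 1.2176 tilt [-0.0008  0.0017]
lever top: dz/dy 0.0036 dz/dx 0.0538 z0 -0.0162 4036 y -0.033 0.033 world top z 0.1779 tilt [-0.0008  0.0017]
0.13158917158151434 2.7873903831767426
```

apply_moves --moves '[{"jaw": 0,"offset": [-6.85,0.18,0],"rot": [0,0,-3]},{"jaw": 0,"offset": [-6.85,0.18,0],"rot": [0,0,-3]},{"jaw": 0,"offset": [-6.85,0.18,0],"rot": [0,0,-3]},{"jaw": 0,"offset": [-6.85,0.18,0],"rot": [0,0,-3]},{"jaw": 0,"offset": [-6.85,0.18,0],"rot": [0,0,-3]}]'

```text
time_s: 45.92
eef_pos: [0.4863, -0.0366, 0.1619]
eef_rot: [0.001, 0.738, 0.675, 0.0]
wrist_force: [1.0, 0.4, -7.6]
opening: 0.794
grasp_force: 71.9
```

```bash
python3 f.py
```

```text
45.925 pos [486.31 -36.56 161.88] F tool-x,y,z [0.5  0.92] -7.63 T [ 0.883  0.129 -0.079] yaw 1.4819 op 0.794
```

apply_moves --moves '[{"jaw": 0,"offset": [-6.85,0.18,0],"rot": [0,0,-3]},{"jaw": 0,"offset": [-6.85,0.18,0],"rot": [0,0,-3]},{"jaw": 0,"offset": [-6.85,0.18,0],"rot": [0,0,-3]},{"jaw": 0,"offset": [-6.85,0.18,0],"rot": [0,0,-3]},{"jaw": 0,"offset": [0,0,0],"rot": [0,0,0]}]'

```text
time_s: 46.55
eef_pos: [0.4868, -0.064, 0.1619]
eef_rot: [0.001, 0.664, 0.748, 0.0]
wrist_force: [-0.0, 0.4, -7.5]
opening: 0.793
grasp_force: 71.9
```

```bash
python3 fa.py; python3 -c "
from h import *
p=pose()[:2,3]-[.6169,-.0488]; print(np.hypot(*p),np.arctan2(p[1],p[0])%6.2832, ctrl.get_obs()['q'])"
```

```text
world F [ 0.07 -1.35 -7.41]
46.85 pos [486.75 -63.92 161.96] F tool [-1.33 -0.1   7.42] +- [0.46 0.66 0.31] T [ 0.94  -0.131  0.079] yaw 1.689 tilt [-0.002   0.0021]
0.13102744503400243 3.257421907570429 [-3.72439850e-01  6.70583797e-02  1.88256712e+00 -7.91350432e-04
  1.18919544e+00 -4.90397497e-01]
```

apply_moves --moves '[{"jaw": 0,"offset": [-5.7,0.13,0],"rot": [0,0,-2.5]},{"jaw": 0,"offset": [-5.7,0.13,0],"rot": [0,0,-2.5]},{"jaw": 0,"offset": [-4.6,0.1,0],"rot": [0,0,-2]},{"jaw": 0,"offset": [-2.3,0,0],"rot": [0,0,-1]},{"jaw": 0,"offset": [0,0,0],"rot": [0,0,0]}]'

```text
time_s: 47.48
eef_pos: [0.4901, -0.0816, 0.1619]
eef_rot: [0.001, 0.61, 0.792, 0.0]
wrist_force: [-0.2, 1.0, -7.3]
opening: 0.799
grasp_force: 71.9
```

```bash
python3 fa.py
```

```text
Traceback (most recent call last):
  File "fa.py", line 5, in <module>
    ctrl.camera("wrist"); o=ctrl.get_obs(); T=pose(); F.append(T[:3,:3].T@o["wrist_force"]); Tq.append(T[:3,:3].T@o["torque"]); Z.append(T[:3,3]*1000)
    ~~~~~~~~~~~^^^^^^^^^
ValueError: 200 camera calls are used up
```

apply_moves --moves '[{"jaw": 0,"offset": [0,0,1.2],"rot": [0,0,0]},{"jaw": 0,"offset": [0,0,1.2],"rot": [0,0,0]},{"jaw": 0,"offset": [0,0,1.2],"rot": [0,0,0]},{"jaw": 0,"offset": [0,0,0.8],"rot": [0,0,0]},{"jaw": 0,"offset": [0,0,0],"rot": [0,0,0]}]'

```text
time_s: 48.3
eef_pos: [0.4903, -0.0819, 0.1576]
eef_rot: [0.001, 0.61, 0.792, 0.0]
wrist_force: [-0.4, 1.2, -5.0]
opening: 0.795
grasp_force: 72.1
```

```bash
python3 f.py
```

```text
48.3 pos [490.27 -81.87 157.62] F tool-x,y,z [ 1.27 -0.09] -5.04 T [ 0.807  0.267 -0.179] yaw 1.829 op 0.795
```

apply_moves --moves '[{"jaw": 0,"offset": [0,0,0.6],"rot": [0,0,0]},{"jaw": 0,"offset": [0,0,0.6],"rot": [0,0,0]},{"jaw": 0,"offset": [0,0,0.5],"rot": [0,0,0]},{"jaw": 0,"offset": [0,0,0],"rot": [0,0,0]},{"jaw": 0,"offset": [0,0,0],"rot": [0,0,0]}]'

```text
time_s: 48.92
eef_pos: [0.4904, -0.0819, 0.1563]
eef_rot: [0.002, 0.61, 0.792, 0.0]
wrist_force: [-3.2, 1.4, 0.9]
opening: 0.796
grasp_force: 72.9
```

```bash
python3 f.py
```

```text
48.925 pos [490.37 -81.95 156.34] F tool-x,y,z [ 2.22 -2.72] 0.95 T [ 0.779  0.423 -0.272] yaw 1.8292 op 0.796
```

apply_moves --moves '[{"jaw": 0,"offset": [0,0,-0.3],"rot": [0,0,0]},{"jaw": 0.92,"offset": [0,0,0],"rot": [0,0,0]},{"jaw": 0.92,"offset": [0,0,0],"rot": [0,0,0]},{"jaw": 0.92,"offset": [0,0,0],"rot": [0,0,0]},{"jaw": 0.92,"offset": [0,0,0],"rot": [0,0,0]}]'

```text
time_s: 49.55
eef_pos: [0.4905, -0.082, 0.1564]
eef_rot: [0.002, 0.61, 0.792, 0.0]
wrist_force: [0.2, 1.1, -0.6]
opening: 0.921
grasp_force: 0.0
```

```bash
python3 f.py
```

```text
49.55 pos [490.45 -81.97 156.36] F tool-x,y,z [1.03 0.53] -0.64 T [ 0.021  0.038 -0.005] yaw 1.8289 op 0.921
```

Released, with no load on the tool. Rising clear.

apply_moves --moves '[{"jaw": 0.92,"offset": [0,0,-4],"rot": [0,0,0]},{"jaw": 0.92,"offset": [0,0,-8],"rot": [0,0,0]},{"jaw": 0.92,"offset": [0,0,-12],"rot": [0,0,0]},{"jaw": 0.92,"offset": [0,0,-15],"rot": [0,0,0]},{"jaw": 0.92,"offset": [0,0,-15],"rot": [0,0,0]}]'

```text
time_s: 50.18
eef_pos: [0.4903, -0.0819, 0.2116]
eef_rot: [0.002, 0.61, 0.792, 0.0]
wrist_force: [-0.6, -0.3, -0.2]
opening: 0.921
grasp_force: 0.0
```

```bash
python3 f.py
```

```text
50.175 pos [490.27 -81.87 211.64] F tool-x,y,z [-0.16 -0.62] -0.2 T [0.001 0.066 0.055] yaw 1.8291 op 0.921
```

apply_moves --moves '[{"jaw": 0.92,"offset": [0,-15,-8],"rot": [0,0,0]},{"jaw": 0.92,"offset": [0,-20,0],"rot": [0,0,0]},{"jaw": 0.92,"offset": [0,-20,0],"rot": [0,0,0]},{"jaw": 0.92,"offset": [0,0,0],"rot": [0,0,0]},{"jaw": 0.92,"offset": [0,0,0],"rot": [0,0,0]}]'

```text
time_s: 50.8
eef_pos: [0.4376, -0.096, 0.2188]
eef_rot: [0.002, 0.61, 0.792, 0.0]
wrist_force: [-0.4, 0.1, -0.2]
opening: 0.92
grasp_force: 0.0
```

```bash
python3 f.py; python3 -c "
from bench import ctrl
print(ctrl.hand_in())"
```

```text
50.8 pos [437.55 -95.95 218.79] F tool-x,y,z [ 0.23 -0.35] -0.19 T [-0.031 -0.026  0.   ] yaw 1.8288 op 0.92
the job is handed in; nothing more can be done
None
```

I turned the cup to the red mark, let it down into the pockets and released it, then handed in at 50.8 s; the lock was judged by feel (cup carried at pocket height, no load on release) as camera calls had run out, after two regrips on the press plate and one brief push of about 13 N, probably gripper against collar.

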